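# Nest the tin and twist the canister shell shut

### The job

Put the storage canister together: take the small steel tin from its slanted wooden rest, stand it mouth up inside the canister base that is screwed to the table, then set the white outer shell over it, turn it clockwise until it drops down over the lugs, and keep turning clockwise until it is locked, with its wooden bar in line with the base's two screw ears. Do not drop the tin or the shell from a height, and leave the mug, the tumbler, the brush and the dustpan where they are.

Things in the scene. Friction and masses are not known exactly. Their poses are not given: they have to be found in the camera images.
- base: Canister base, white enamel, fixed to the table. Origin: centre of its underside, z up. Shoulder 76 mm across, 16 mm high, with a hollow neck on it: outer diameter 57 mm, inner 51 mm, rim 34 mm above the table, inner floor 8 mm above the table. Two flat screw ears, 26 mm wide, 5 mm thick, reach 58 mm from the axis at +x and -x and show its direction from above.
- base_lug (a point): Middle of one of the two equal lugs on the base's neck, at its +x and -x sides, in line with the screw ears. Each is 13 mm wide, sticks out to 34 mm from the axis and lies 25 to 30 mm above the table.
- tin_mid (a point): Small open steel tin, a cylinder 44 mm in outer diameter, 66 mm high, about 0.12 kg. Its centre, half-way up; z is its axis towards the open mouth. It starts in the rest with its mouth leaning 28 degrees from vertical; its upper 45 mm are free at both sides. Nested in the base, on its floor, this point lies 41 mm above the table, with 3.5 mm of play all round.
- rest: Slanted wooden rest holding the tin, fixed to the table. Origin: centre of its underside. It leans the tin towards its own -x (roughly towards the robot); y is level, across it. Two cheeks beside the lowest 16 mm of the tin on its +y and -y sides; a board 40 mm wide supports it from below up to 55 mm along the tin.
- shell_mid (a point): White enamel outer shell, a round cap 75 mm across, open below, 0.18 kg, standing mouth down. The point is on its axis, half-way up, 46 mm above its lower rim; z up. Inside 69 mm wide, 62 mm deep; a 7 mm high flange at the rim, inner diameter 60 mm, has two gaps that let the base's lugs pass. A half turn makes no difference. Closed, this point is 62 mm above the table.
- shell_bar (a point): Centre of the wooden bar grip on the shell's flat top, on its axis, 79 mm above the lower rim. The bar runs along the shell's x axis, 52 mm long, 14 mm wide, 26 mm high (from the flat top 66 mm above the rim to 92 mm).
- shell_rim (a point): Centre of the shell's lower rim. Seen from above, the lugs pass (7 degrees of play each way) with the bar 50 degrees counter-clockwise of the line of the ears; at other angles the flange rests on the lugs, rim 30 mm above the table. Passed, the rim drops to the shoulder, 16 mm. Then it turns freely clockwise 50 degrees to locked, bar in line with the ears; a hard stop is 4 degrees beyond.
- mug_mid (a point): White enamel mug, bystander, 80 mm across, 75 mm high with a side handle; the point is 37 mm up its axis.
- tumbler_mid (a point): Round glass tumbler, bystander, 72 mm across, 90 mm high; the point is half-way up.
- brush: Small hand brush, bystander, 200 mm long, lying on the table.
- dustpan: Folded grey plastic dustpan, bystander, 160 by 180 mm, 30 mm high, lying on the table; origin at the centre of its underside.
Mind the look-alikes: they are no part of the job. Leave any pink look-alike of the part that bears tin_mid alone.

How it is judged:
By the outcome, as a careful person would: the job done as asked, in the order asked, and still so for the second after the job is handed in, with the robot touching nothing.
It also fails if it takes over 64 s, if anything falls off the work surface, if the arm or the gripper's body presses on something with over 40 N, if the wrist force passes 120 N, or if a joint passes its speed limit or range.

### The arm

A 6-joint arm with a two-finger parallel gripper is mounted at the origin on the work surface. World frame = base frame: x ahead of the robot, y to its left, z up, the work surface at z = 0. Lengths are in mm, angles in degrees, forces in N, time in s.
With the tool pointing down it reaches from about 300 to 850 mm from the base axis. Payload 4.2 kg.
Tool frame: the origin (TCP) lies midway between the tips of the shut fingers; the grasp point (between the pads) lies 19 mm behind it (env.tcp_to_grasp is the distance from the TCP to the grasp point, in mm); z points along the fingers, x is the direction in which the jaws open and shut, and the axes are right-handed (so a half turn about z gives the same grasp; the last joint's range is limited). The gripper opens to 91 mm and grips with 3 to 60 N. Pads are 32 mm wide; open, the fingers measure 118 mm over their backs; the gripper's body (76 mm by 178 mm) begins 60 mm behind the grasp point.
Start: joints at [-75.344, 18.312, 89.639, -0, 72.044, -1.146], TCP at [156.585, -553.285, 213.976] pointing down, gripper open.
Joint ranges: [-177.97, 177.97], [-48.28, 115.42], [12.27, 149.76], [-77.06, 257.06], [2.81, 150.46], [-146.56, 146.56]. Speed limits (degrees/s): [147.25, 147.25, 180, 180, 180, 180].

### API

Orientations are given as [roll, pitch, yaw] about the fixed x, y, z axes, in that order (R = Rz(yaw) Ry(pitch) Rx(roll)).
In Python, from workcell import env gives the robot as it stands.
- The arm moves only by the tool drive_tool, never from a script. Its argument "motion" is a list of rows, each a list of 2 entries, a list of its own where there are three numbers: the shift along the world's x, y, z in m, then the turn, a rotation vector about the world's x, y, z in rad. In form: [[[dx, dy, dz], [wx, wy, wz]], ...]. A call has exactly 10 rows; each row shifts and turns the commanded pose from where the row before left it; what a row does not reach is not made up. A row lasts 1/12 s, in which the tool goes at most 41.7 mm and 7.16 degrees, less where a joint would pass 70% of its speed; a pose out of reach is approached as far as the arm can. A call is refused whole if a number of a shift passes 0.0417 or a number of a turn 0.125, either way. A call with a gripper value outside its range is refused whole. "claw" is the opening, from 0 (shut) to 1 (fully open), set as the call begins (left out, the last holds). The fingers move at their own pace and stop on an object; "force" is the grip in N (left out, the last holds). Time passes only in rows, so rows that do not move let the fingers close, or fill a call up. It gives the time, the measured TCP pose, the force and the opening at its end, in the units of the state.
- env.state(): the state, without advancing time (a new reading comes with each control period).
- env.grab_frame(name): name is "side" or "top" or "wrist"; returns the picture (480x640x3 uint8, red, green, blue); there is no depth.
- env.camera_params(name): a dict with "fov_y" (degrees; the focal length in pixels is half the picture's height over the tangent of half this angle, whatever the lens; pixels are square), "cx", "cy" (the principal point, pixels), "pose" (4x4, takes a point from camera to world coordinates). Camera axes: x right, y down, z forward; pixel columns grow to the right and rows downward; lengths in mm; the calibration is good to about 2 mm. The wrist camera is an equidistant fisheye: a pixel r from the principal point sees the ray r / f radians off the axis. A picture is of the moment at which its call begins: read the wrist's pose just before it. camera_params takes no time and is no camera call; for the wrist camera it gives the pose at the moment of the call.
- env.job_done(): hands the job in, once; it reports no verdict.
The state is a dict: "time_s": time; "qpos": joint angles; "qvel": joint speeds; "effort": joint torques, N m; "ee_pos": TCP position; "ee_rot": TCP orientation; "force": force on the tool from outside, world axes, zero at the start; "torque": the same for the moment, N m; "gripper_width": finger opening in mm.
Only numpy, scipy, OpenCV 4.12 (cv2) and the standard library are available. Lean on these libraries where they do the work, as an engineer would, in place of code of your own. Each camera call takes 0.05 s, during which the arm holds its last target.

## Working session

There is one attempt and no reset: what is moved stays moved. The work goes in short steps, Python scripts to look and compute and a tool call to move; the robot and the scene stay as the last step left them, time stands still between calls to the robot, and variables do not carry over. Pictures are saved under pics/ and viewed, and the job is handed in when it is done.

Besides the shell and the picture viewer there is one more tool, called after "Request:" as a command line: name --argument value ..., lists and objects as JSON in quotes. drive_tool: Moves the arm, as the interface text tells. Its arguments: {"type":"object","properties":{"motion":{"type":"array","items":{"type":"array"}},"claw":{"type":"number"},"force":{"type":"number"}},"required":["motion"]}

```bash
ls; mkdir -p pics
python3 - <<'E'
from workcell import env
import cv2, numpy as np
for n in ("side","top","wrist"):
    p=env.camera_params(n); print(n,p)
    cv2.imwrite(f"pics/{n}0.png",cv2.cvtColor(env.grab_frame(n),cv2.COLOR_RGB2BGR))
print(env.state())
E
```

```text
pics
side {'fov_y': 52.77049919293398, 'cx': 321.4040797328712, 'cy': 232.90449990422104, 'pose': array([[-9.85886375e-01, -1.33186559e-01,  1.01436663e-01,
         5.13392814e+02],
       [-1.67380580e-01,  7.71719554e-01, -6.13541092e-01,
         6.37983612e+02],
       [ 3.43477046e-03, -6.21860330e-01, -7.83120637e-01,
         9.39643770e+02],
       [ 0.00000000e+00,  0.00000000e+00,  0.00000000e+00,
         1.00000000e+00]])}
top {'fov_y': 42.15142814715941, 'cx': 326.57102400323146, 'cy': 236.28625894984694, 'pose': array([[-2.89384503e-02, -9.96182997e-01,  8.23529103e-02,
         5.35890545e+02],
       [-9.99581195e-01,  2.88390063e-02, -2.39703778e-03,
        -4.55080984e+01],
       [ 1.29121819e-05, -8.23877870e-02, -9.96600347e-01,
         1.36930910e+03],
       [ 0.00000000e+00,  0.00000000e+00,  0.00000000e+00,
         1.00000000e+00]])}
wrist {'fov_y': 65.70646984690485, 'cx': 317.03235546274703, 'cy': 240.3816564370998, 'pose': array([[ 2.71262579e-01, -9.27515696e-01, -2.57159963e-01,
         2.28975168e+02],
       [-9.62502009e-01, -2.62108057e-01, -6.9
[... 167 characters left out ...]
0.00000000e+00,
         1.00000000e+00]])}
{'time_s': 0.15, 'qpos': array([-7.53447335e+01,  1.83432039e+01,  8.96889071e+01, -3.63910767e-04,
        7.20427042e+01, -1.14675293e+00]), 'qvel': array([-0.09423382, -0.12802273, -0.17804877,  0.04771736,  0.11165022,
       -0.03450832]), 'effort': array([ 9.23449511e-05, -4.12774944e+01, -2.32155186e+01,  7.27645238e-02,
        4.33644571e-02, -8.98036546e-05]), 'ee_pos': array([ 156.47992346, -552.92287738,  213.32341763]), 'ee_rot': array([-1.79998849e+02,  7.48070429e-02, -7.41978674e+01]), 'force': array([ 0.39855381, -0.0381264 ,  0.09238252]), 'torque': array([-0.00122722, -0.00634379, -0.01022782]), 'gripper_width': 91.3500012061643}
```

View pics/side0.png

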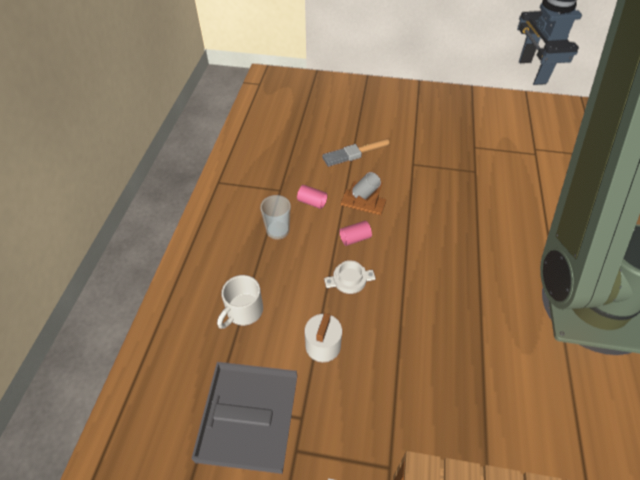

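View pics/top0.png

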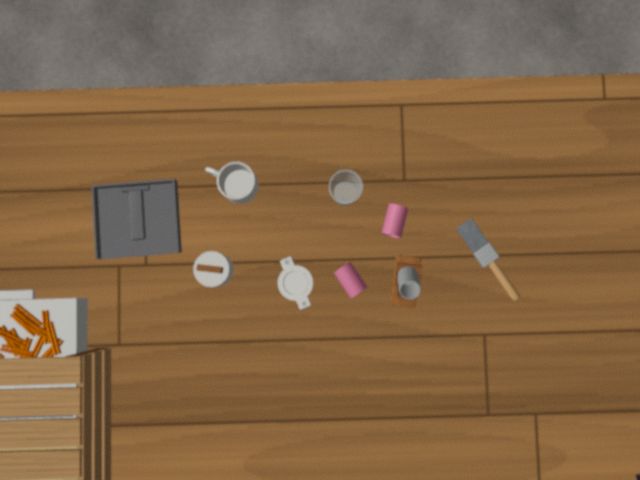

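Top view: the steel tin in the wooden rest is at (408,284). The pink look-alikes are at (395,221) and (350,281) and lie on the table, so I leave them. The base with ears is at (295,283), the shell with the wooden bar at (213,269), the mug at (237,182), the tumbler at (346,187), and the brush and dustpan at (488,260) and (137,219). Next are enlarged crops to confirm.

Run:
```python
import cv2, numpy as np
t=cv2.imread("pics/top0.png"); s=cv2.imread("pics/side0.png")
a=cv2.resize(t[230:330,180:280],(390,390),interpolation=cv2.INTER_CUBIC)
a=cv2.resize(t[240:320,260:340],(400,400),interpolation=cv2.INTER_CUBIC)
b=cv2.resize(t[245:325,370:450],(400,400),interpolation=cv2.INTER_CUBIC)
cv2.imwrite("pics/crop_top.png",np.hstack([a,b]))
a=cv2.resize(s[165:225,330:400],(400,343),interpolation=cv2.INTER_CUBIC)
b=cv2.resize(s[250:310,315:385],(400,343),interpolation=cv2.INTER_CUBIC)
cv2.imwrite("pics/crop_side.png",np.hstack([a,b]))
```

```text
(no output)
```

View pics/crop_top.png

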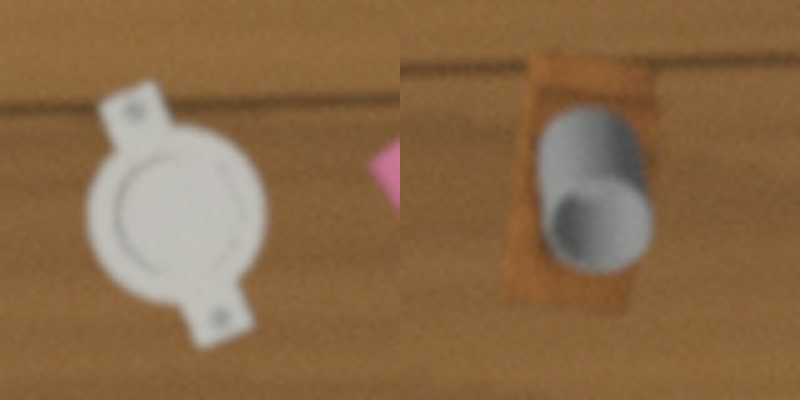

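View pics/crop_side.png

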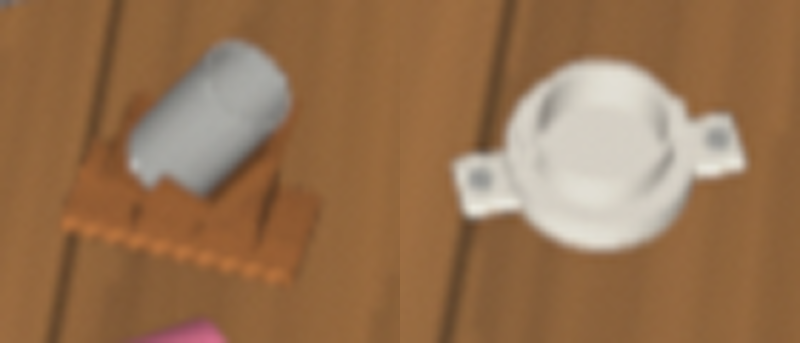

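View pics/wrist0.png

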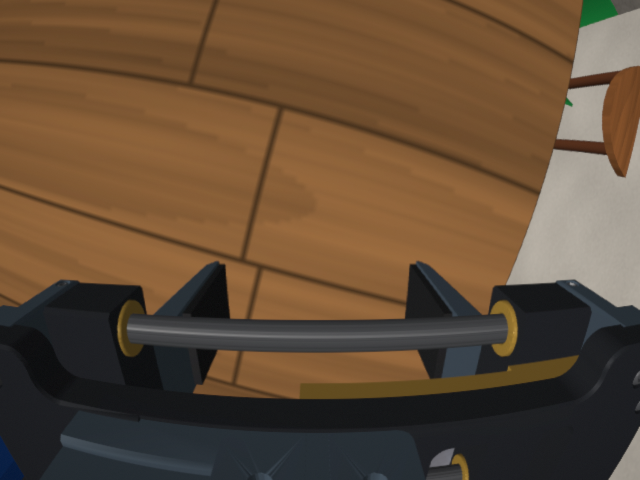

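The crops confirm that the steel tin in the rest is the right one, and show the base's ear direction clearly. Next I measure.

```bash
cat > h.py <<'E'
import numpy as np, cv2
from workcell import env
def ray(P,u,v,fish=False):
    f=240/np.tan(np.radians(P['fov_y']/2)); d=np.array([u-P['cx'],v-P['cy']])
    if fish:
        r=np.hypot(*d); th=r/f; c=np.array([*(d/max(r,1e-9)*np.sin(th)),np.cos(th)])
    else: c=np.array([d[0]/f,d[1]/f,1.])
    c/=np.linalg.norm(c); M=P['pose']; return M[:3,3],M[:3,:3]@c
def onz(P,u,v,z,fish=False):
    o,d=ray(P,u,v,fish); return o+d*(z-o[2])/d[2]
def tri(a,b):
    (o1,d1),(o2,d2)=a,b
    A=np.stack([d1,-d2],1); s=np.linalg.lstsq(A,o2-o1,rcond=None)[0]
    p=o1+d1*s[0];q=o2+d2*s[1]; return (p+q)/2,np.linalg.norm(p-q)
def proj(P,X,fish=False):
    M=P['pose']; c=M[:3,:3].T@(np.asarray(X,float)-M[:3,3]); f=240/np.tan(np.radians(P['fov_y']/2))
    if fish:
        r=np.hypot(c[0],c[1]); th=np.arctan2(r,c[2]); return np.array([P['cx'],P['cy']])+f*th*c[:2]/max(r,1e-9)
    return np.array([P['cx']+f*c[0]/c[2],P['cy']+f*c[1]/c[2]])
def grab(n,name):
    P=env.camera_params(n); im=cv2.cvtColor(env.grab_frame(n),cv2.COLOR_RGB2BGR); cv2.imwrite(f"pics/{name}.png",im); return P,im
E
python3 - <<'E'
from h import *
T=env.camera_params('top');S=env.camera_params('side')
t=cv2.imread("pics/top0.png"); s=cv2.imread("pics/side0.png")
def comps(im,name,rois):
    hsv=cv2.cvtColor(im,cv2.COLOR_BGR2HSV); m=((hsv[...,1]<70)&(hsv[...,2]>95)).astype(np.uint8)
    for k,(x0,y0,x1,y1) in rois.items():
        mm=np.zeros_like(m); mm[y0:y1,x0:x1]=m[y0:y1,x0:x1]
        n,l,st,c=cv2.connectedComponentsWithStats(mm)
        i=1+np.argmax(st[1:,4]); cnt=max(cv2.findContours((l==i).astype(np.uint8),0,1)[0],key=cv2.contourArea)
        print(name,k,'area',st[i,4],'bbox',st[i,:4],'cen',c[i].round(2),'rect',cv2.minAreaRect(cnt),'circ',cv2.minEnclosingCircle(cnt))
comps(t,'top',dict(base=(265,250,330,315),shell=(185,240,240,295),tin=(385,255,430,310)))
comps(s,'side',dict(base=(318,250,385,300),shell=(295,310,350,365),tin=(345,165,390,205)))
# screws
for im,n,P,pts in ((t,'top',T,[(287,262),(304,303)]),(s,'side',S,[(329,281),(370.5,274)])):
    for p in pts:
        print(n,p,onz(P,*p,5))
E
```

```text
top base area 1283 bbox [277 256  37  54] cen [294.84 282.48] rect ((294.8599853515625, 282.47998046875), (36.34529113769531, 51.0531120300293), 8.13010311126709) circ ((295.0, 282.5), 27.170854568481445)
top shell area 1024 bbox [193 251  40  37] cen [212.78 268.92] rect ((212.5, 269.0), (36.0, 39.0), 90.0) circ ((212.52325439453125, 268.0906982421875), 20.131141662597656)
top tin area 494 bbox [398 267  23  32] cen [407.89 283.3 ] rect ((409.0, 282.5), (31.0, 22.0), 90.0) circ ((407.7054748535156, 282.91094970703125), 16.34942626953125)
side base area 1075 bbox [324 261  52  33] cen [349.19 277.19] rect ((348.52838134765625, 277.763427734375), (33.41852569580078, 46.842098236083984), 51.8427734375) circ ((349.5, 279.0), 25.519699096679688)
side shell area 1282 bbox [305 314  37  48] cen [322.83 338.97] rect ((323.0, 337.5), (47.0, 36.0), 90.0) circ ((322.7568054199219, 337.7024230957031), 23.998395919799805)
side tin area 473 bbox [353 172  28  27] cen [366.46 185.25] rect ((366.25, 185.74998474121094), (16.970561981201172, 30.405588150024414), 45.0) circ ((365.345458984375, 184.93637084960938), 15.315444946289062)
top (287, 262) [594.63664351  39.49963001   5.        ]
top (304, 303) [504.25306167   4.59127679   5.        ]
side (329, 281) [593.83452531  41.22675497   5.        ]
side (370.5, 274) [502.28959686   6.0407113    5.        ]
```

Run:
```python
from h import *
T=env.camera_params('top');S=env.camera_params('side')
print('mouth',tri(ray(T,410.4,290),ray(S,374.6,179.9)))
print('cent',tri(ray(T,407.9,283.3),ray(S,366.5,185.25)))
# rest corners top crop
for p in [(532,52),(658,62),(622,312),(505,300)]:
    print('restc',onz(T,370+(p[0]-400)/5,245+p[1]/5,8).round(1))
print('shell top', onz(T,212.6,268.9,66))
t=cv2.imread("pics/top0.png"); hsv=cv2.cvtColor(t,cv2.COLOR_BGR2HSV)
m=np.zeros(t.shape[:2],np.uint8); m[255:282,200:227]=(hsv[255:282,200:227,1]>90)
c=max(cv2.findContours(m,0,1)[0],key=cv2.contourArea); r=cv2.minAreaRect(c); print(r)
b=cv2.boxPoints(r); print([onz(T,*q,92).round(1) for q in b], onz(T,*r[0],92))
```

```text
mouth (array([ 524.422546  , -217.41147815,   86.43914461]), np.float64(3.8559862846834196))
cent (array([ 540.54000559, -215.38031646,   66.45942997]), np.float64(0.5443558907762867))
restc [ 602.  -200.3    8. ]
restc [ 596.  -255.2    8. ]
restc [ 487.9 -235.1    8. ]
restc [ 494.5 -184.4    8. ]
shell top [582.08848673 191.53671988  66.        ]
((210.4573211669922, 268.3841552734375), (21.534149169921875, 4.858987808227539), 6.340191841125488)
[array([580.5, 213.7,  92. ]), array([590.4, 212.5,  92. ]), array([584.2, 168.7,  92. ]), array([574.4, 169.9,  92. ])] [582.35011548 191.18236629  92.        ]
```

Request:
drive_tool --motion '[[[0.014,0.0177,0.001],[0,0,-0.022]],[[0.014,0.0177,0.001],[0,0,-0.022]],[[0.014,0.0177,0.001],[0,0,-0.022]],[[0.014,0.0177,0.001],[0,0,-0.022]],[[0.014,0.0177,0.001],[0,0,-0.022]],[[0.014,0.0177,0.001],[0,0,-0.022]],[[0.014,0.0177,0.001],[0,0,-0.022]],[[0.014,0.0177,0.001],[0,0,-0.022]],[[0.014,0.0177,0.001],[0,0,-0.022]],[[0.014,0.0177,0.001],[0,0,-0.022]]]' --claw 1

```text
time_s: 0.98
ee_pos: [297.0, -375.2, 223.8]
ee_rot: [180.0, 0.0, -86.9]
force: [0.3, -0.6, 0.6]
gripper_width: 91.3
```

Request:
drive_tool --motion '[[[0.014,0.0177,0.001],[0,0,-0.022]],[[0.014,0.0177,0.001],[0,0,-0.022]],[[0.014,0.0177,0.001],[0,0,-0.022]],[[0.014,0.0177,0.001],[0,0,-0.022]],[[0.014,0.0177,0.001],[0,0,-0.022]],[[0.014,0.0177,0.001],[0,0,-0.022]],[[0.014,0.0177,0.001],[0,0,-0.022]],[[0.014,0.0177,0.001],[0,0,-0.022]],[[0.014,0.0177,0.001],[0,0,-0.022]],[[0,0,0],[0,0,0]]]'

```text
time_s: 1.82
ee_pos: [424.4, -214.5, 232.9]
ee_rot: [-179.9, 0.1, -98.0]
force: [0.2, -1.3, -0.0]
gripper_width: 90.9
```

Run:
```python
from h import *
import pickle
P,im=grab('wrist','w1'); pickle.dump(P,open('w1.pkl','wb')); s=env.state(); print(s['time_s'],s['ee_pos'],s['ee_rot'],s['qpos'])
```

```text
1.8667 [ 423.25621872 -215.82395542  232.79375461] [ 1.79982406e+02  5.92838001e-03 -9.79639564e+01] [-2.84042074e+01  8.54830835e+00  1.00078345e+02 -6.21704385e-04
  7.13919033e+01  6.95599466e+01]
```

View pics/w1.png

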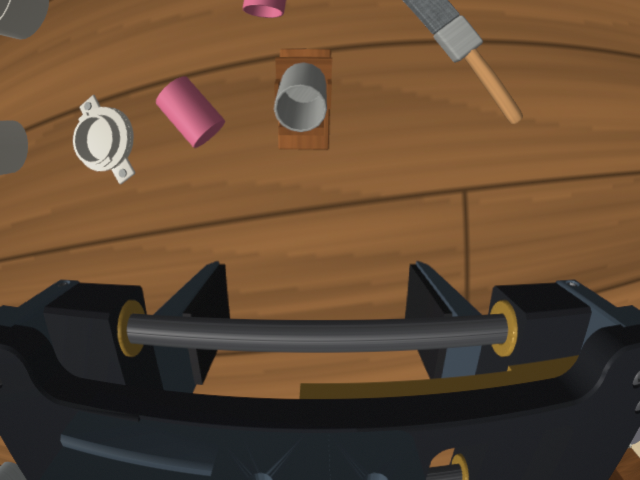

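Wrist view: the steel tin is in the rest at (301,97) with its mouth near (301,107). The base is at (101,138) with screws near (88,105) and (123,174). A pink look-alike lies at (190,110). I'll enlarge to get the mouth and rest edges.

Run:
```python
import cv2, numpy as np
t=cv2.imread("pics/w1.png")
a=cv2.resize(t[40:160,250:350],(500,600),interpolation=cv2.INTER_CUBIC)
b=cv2.resize(t[90:190,60:145],(300,353),interpolation=cv2.INTER_CUBIC)
b=cv2.copyMakeBorder(b,0,247,0,0,cv2.BORDER_CONSTANT)
cv2.imwrite("pics/w1c.png",np.hstack([a,b]))
```

```text
(no output)
```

View pics/w1c.png

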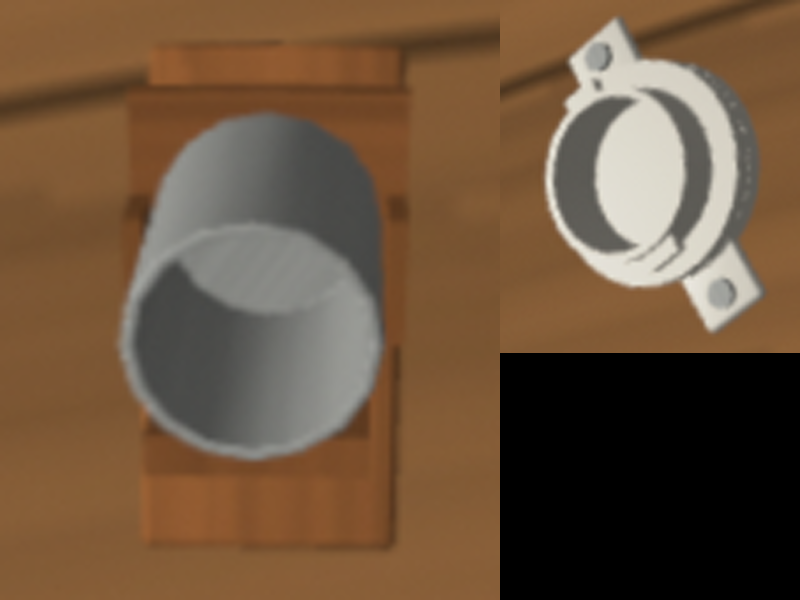

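Run:
```python
from h import *
import pickle
W=pickle.load(open('w1.pkl','rb')); T=env.camera_params('top');S=env.camera_params('side')
m=(300.3,108.2)
print('mouth W+T',tri(ray(W,*m,True),ray(T,410.4,290)),'W+S',tri(ray(W,*m,True),ray(S,374.6,179.9)))
for z in (80,84,88): print(z,onz(W,*m,z,True), onz(T,410.4,290,z))
# width at mouth: rays of left/right extremes
l=ray(W,274.2,108.2,True)[1]; r=ray(W,326.4,108.2,True)[1]; print('dist',22/np.sin(np.arccos(l@r)/2))
a=[onz(W,*p,5,True) for p in [(87.8,105.6),(122.9,172.7)]]; print('screws',a,(a[0]+a[1])/2,np.degrees(np.arctan2(*(a[0]-a[1])[1::-1])))
print('neck',onz(W,96.8,138.2,34,True))
# rest front bottom edges
c=lambda x,y:(250+x/5,40+y/5)
print([onz(W,*c(*p),z,True).round(1) for p,z in [((150,45),8),((403,50),8),((392,545),8),((143,545),8)]])
```

```text
mouth W+T (array([ 526.30103255, -214.18439759,  109.22021665]), np.float64(0.5100392080408553)) W+S (array([ 525.09192682, -213.23935867,   91.10611413]), np.float64(5.325536299217887))
80 [ 528.78598654 -213.06347726   80.        ] [ 526.30228006 -218.23128796   80.        ]
84 [ 528.41568298 -213.19916323   84.        ] [ 526.33202704 -217.69542517   84.        ]
88 [ 528.04537943 -213.3348492    88.        ] [ 526.36177403 -217.15956239   88.        ]
dist 320.2336102389865
screws [array([595.89308564,  43.09918947,   5.        ]), array([503.76713926,   7.491321  ,   5.        ])] [549.83011245  25.29525524   5.        ] 21.13216108550977
neck [548.86453737  17.5097248   34.        ]
[array([ 603.5, -198.5,    8. ]), array([ 594.3, -251.1,    8. ]), array([ 488.1, -233.8,    8. ]), array([ 495.8, -181.6,    8. ])]
```

Request:
drive_tool --motion '[[[0.008,0.0004,-0.003],[-0.0076,-0.0483,-0.0018]],[[0.008,0.0004,-0.003],[-0.0076,-0.0483,-0.0018]],[[0.008,0.0004,-0.008],[-0.0076,-0.0483,-0.0018]],[[0.008,0.0004,-0.012],[-0.0076,-0.0483,-0.0018]],[[0.009,0.0004,-0.013],[-0.0076,-0.0483,-0.0018]],[[0.009,0.0004,-0.013],[-0.0076,-0.0483,-0.0018]],[[0.009,0.0004,-0.013],[-0.0076,-0.0483,-0.0018]],[[0.009,0.0003,-0.015],[-0.0076,-0.0483,-0.0018]],[[0.009,0.0003,-0.015],[-0.0076,-0.0483,-0.0018]],[[0.0085,0.0003,-0.0155],[-0.0076,-0.0483,-0.0018]]]'

```text
time_s: 2.7
ee_pos: [507.7, -214.4, 122.2]
ee_rot: [-151.9, -0.2, -99.3]
force: [1.2, 1.6, -0.2]
gripper_width: 90.9
```

Request:
drive_tool --motion '[[[0,0,0],[0,0,0]],[[0,0,0],[0,0,0]],[[0,0,0],[0,0,0]],[[0,0,0],[0,0,0]],[[0,0,0],[0,0,0]],[[0,0,0],[0,0,0]],[[0,0,0],[0,0,0]],[[0,0,0],[0,0,0]],[[0,0,0],[0,0,0]],[[0,0,0],[0,0,0]]]'

```text
time_s: 3.53
ee_pos: [508.1, -213.2, 122.5]
ee_rot: [-152.0, -0.1, -99.2]
force: [0.4, 0.1, 0.3]
gripper_width: 91.1
```

Run:
```python
from h import *
import pickle
P,im=grab('wrist','w2'); pickle.dump(P,open('w2.pkl','wb')); s=env.state(); print(s['time_s'],s['ee_pos'],s['ee_rot'],s['qpos'])
from scipy.spatial.transform import Rotation as R
print(R.from_euler('xyz',s['ee_rot'],degrees=True).as_matrix())
```

```text
3.5833 [ 508.07529171 -213.24320667  122.48701077] [-1.51989435e+02 -1.30888747e-01 -9.92281603e+01] [-29.62804082  10.82967705 122.15191392  25.10830135  22.41611149
  48.34551123]
[[-0.16036592 -0.87160669  0.46323271]
 [-0.98705499  0.14052222 -0.07730428]
 [ 0.00228444 -0.46963313 -0.88285871]]
```

View pics/w2.png

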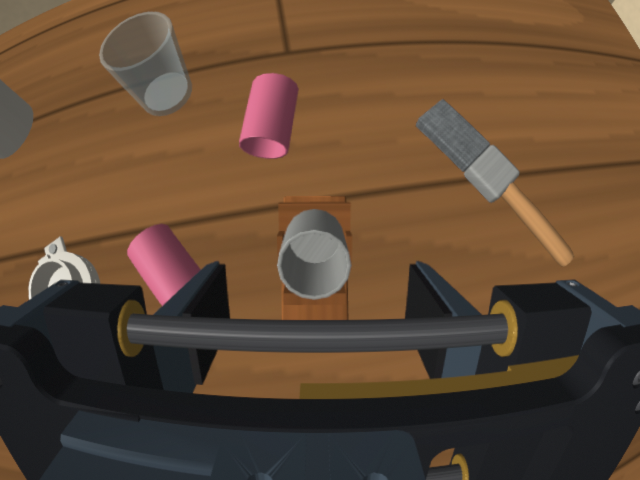

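Run:
```python
from h import *
import pickle
from scipy.spatial.transform import Rotation as R
P=pickle.load(open('w2.pkl','rb')); s=env.state(); Rt=R.from_euler('xyz',s['ee_rot'],degrees=True).as_matrix()
im=cv2.imread('pics/w2.png')
cv2.imwrite('pics/w2c.png',cv2.resize(im[190:330,240:390],None,fx=4,fy=4,interpolation=cv2.INTER_CUBIC))
for p in [(314.5,261),(278.5,261),(350,261),(314.5,298)]:
    o,d=ray(P,*p,True); o=Rt.T@(o-s['ee_pos']); d=Rt.T@d; print([ (o+d*(z-o[2])/d[2]).round(1) for z in (35,40,45)])
T=env.camera_params('top')
for p in [(335,268),(352,263),(366,291),(350,298),(350,281)]: print(onz(T,*p,22).round(0))
```

```text
[array([-2.8, -5.8, 35. ]), array([-2.8, -4.1, 40. ]), array([-2.9, -2.4, 45. ])]
[array([-24. ,  -5.7,  35. ]), array([-24.5,  -4.1,  40. ]), array([-25.1,  -2.4,  45. ])]
[array([18.1, -5.7, 35. ]), array([18.5, -4. , 40. ]), array([19. , -2.3, 45. ])]
[array([-2.9, 18. , 35. ]), array([-2.9, 20.3, 40. ]), array([-3. , 22.5, 45. ])]
[578. -65.  22.]
[ 588. -102.   22.]
[ 526. -130.   22.]
[512. -95.  22.]
[549. -96.  22.]
```

View pics/w2c.png

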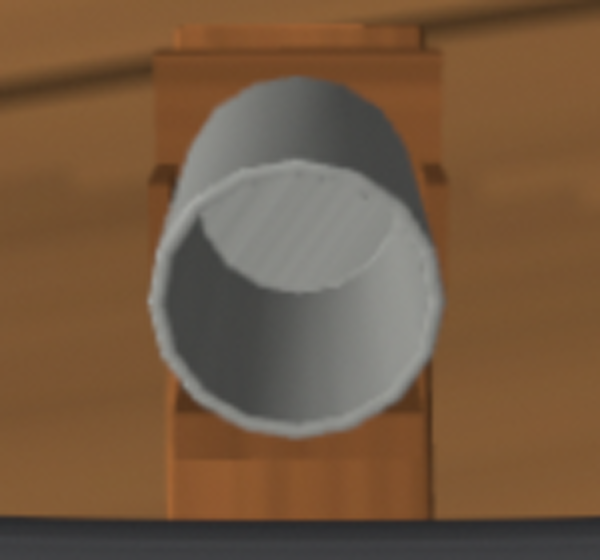

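Request:
drive_tool --motion '[[[0.0019,0.0023,0.0008],[0,0,0]],[[0.0039,-0.00065,-0.0075],[0,0,0]],[[0.0039,-0.00065,-0.0075],[0,0,0]],[[0.0039,-0.00065,-0.0075],[0,0,0]],[[0.0039,-0.00065,-0.0075],[0,0,0]],[[0.0039,-0.00065,-0.0075],[0,0,0]],[[0.0039,-0.00065,-0.0075],[0,0,0]],[[0.0039,-0.00065,-0.0075],[0,0,0]],[[0.0039,-0.00065,-0.0075],[0,0,0]],[[0.0039,-0.00065,-0.0075],[0,0,0]]]'

```text
time_s: 4.42
ee_pos: [545.2, -216.8, 54.2]
ee_rot: [-152.1, -0.1, -99.2]
force: [0.7, -0.5, -0.2]
gripper_width: 91.1
```

Request:
drive_tool --motion '[[[0,0,0],[0,0,0]],[[0,0,0],[0,0,0]],[[0,0,0],[0,0,0]],[[0,0,0],[0,0,0]],[[0,0,0],[0,0,0]],[[0,0,0],[0,0,0]],[[0,0,0],[0,0,0]],[[0,0,0],[0,0,0]],[[0,0,0],[0,0,0]],[[0,0,0],[0,0,0]]]' --claw 0.6 --force 15

```text
time_s: 5.25
ee_pos: [545.1, -216.9, 55.9]
ee_rot: [-152.0, -0.1, -99.2]
force: [0.2, 0.3, -0.5]
gripper_width: 54.7
```

Run:
```python
from h import *
P,im=grab('wrist','w3'); grab('top','t3'); s=env.state(); print(s['time_s'],s['ee_pos'],s['ee_rot'],s['force'],s['gripper_width'])
```

```text
5.35 [ 545.10201512 -216.84408942   55.81744009] [-1.51981655e+02 -1.35663067e-01 -9.92312665e+01] [-0.13500479 -0.85046999  0.95684595] 54.614483441679155
```

View pics/w3.png

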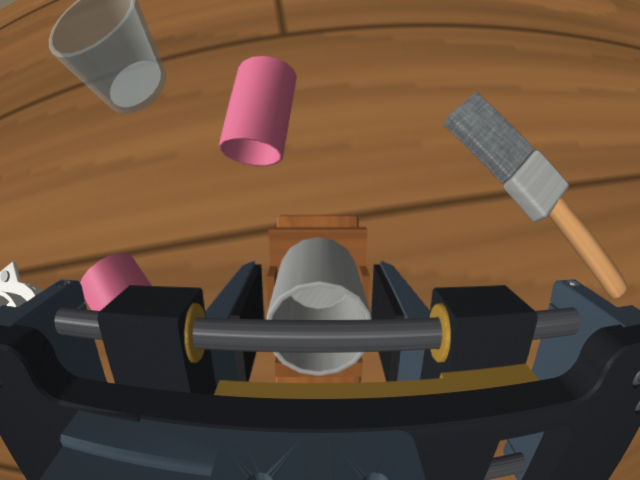

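The tin's mouth (268–370 px) is centred between the pads (262–373 px). Closing.

Request:
drive_tool --motion '[[[0,0,0],[0,0,0]],[[0,0,0],[0,0,0]],[[0,0,0],[0,0,0]],[[0,0,0],[0,0,0]],[[0,0,0],[0,0,0]],[[0,0,0],[0,0,0]],[[0,0,0],[0,0,0]],[[0,0,0],[0,0,0]],[[0,0,0],[0,0,0]],[[0,0,0],[0,0,0]]]' --claw 0.4 --force 25

```text
time_s: 6.18
ee_pos: [545.1, -216.9, 55.8]
ee_rot: [-152.0, -0.1, -99.2]
force: [-0.8, -1.5, -0.4]
gripper_width: 44.4
```

Request:
drive_tool --motion '[[[-0.0042,0.0007,0.0079],[0,0,0]],[[-0.0042,0.0007,0.0079],[0,0,0]],[[-0.0042,0.0007,0.0079],[0,0,0]],[[-0.0042,0.0007,0.0079],[0,0,0]],[[-0.0042,0.0007,0.0079],[0,0,0]],[[-0.0042,0.0007,0.0079],[0,0,0]],[[-0.0042,0.0007,0.0079],[0,0,0]],[[-0.0042,0.0007,0.0079],[0,0,0]],[[-0.0042,0.0007,0.0079],[0,0,0]],[[-0.0042,0.0007,0.0079],[0,0,0]]]'

```text
time_s: 7.02
ee_pos: [502.5, -209.6, 135.3]
ee_rot: [-152.0, -0.1, -99.2]
force: [0.5, -0.1, -1.9]
gripper_width: 44.1
```

Run:
```python
from h import *
P,im=grab('wrist','w4'); s=env.state(); print(s['time_s'],s['ee_pos'],s['ee_rot'],s['force'],s['gripper_width'],s['qpos'])
```

```text
7.0667 [ 502.71479319 -209.90796791  136.93417928] [-151.87087365   -0.17142648  -99.23955625] [ 0.01334963  0.76378832 -0.01428856] 43.89225863951474 [-29.58995578   9.05483316 121.78798423  23.16137913  24.23985784
  50.50387357]
```

View pics/w4.png

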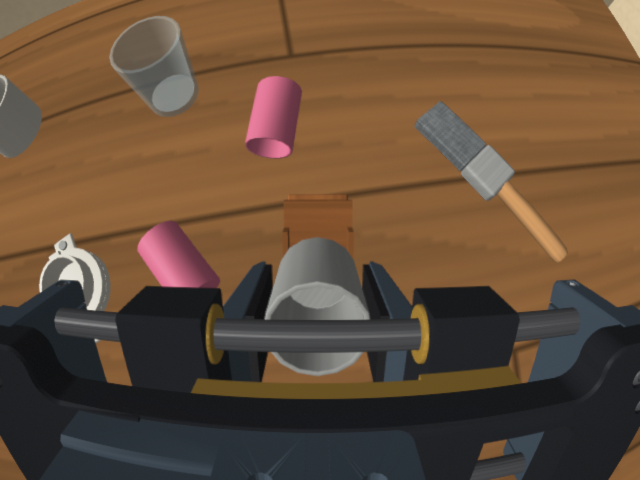

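The tin is gripped, straight in the jaws and clear of the rest. Next I bring it upright and start carrying it.

Request:
drive_tool --motion '[[[0.002,0.006,0.0015],[0.0079,0.0484,0]],[[0.002,0.006,0.0015],[0.0079,0.0484,0]],[[0.002,0.006,0.0015],[0.0079,0.0484,0]],[[0.002,0.006,0.0015],[0.0079,0.0484,0]],[[0.002,0.006,0.0015],[0.0079,0.0484,0]],[[0.002,0.006,0.0015],[0.0079,0.0484,0]],[[0.002,0.006,0.0015],[0.0079,0.0484,0]],[[0.002,0.006,0.0015],[0.0079,0.0484,0]],[[0.002,0.006,0.0015],[0.0079,0.0484,0]],[[0.002,0.006,0.0015],[0.0079,0.0484,0]]]'

```text
time_s: 7.9
ee_pos: [523.4, -149.6, 150.1]
ee_rot: [179.8, -0.1, -99.2]
force: [-0.6, -0.0, -1.2]
gripper_width: 44.1
```

Request:
drive_tool --motion '[[[0.0012,0.0085,0],[0,0,0.08]],[[0.0012,0.0085,0],[0,0,0.08]],[[0.0012,0.0085,0],[0,0,0.08]],[[0.0012,0.0085,0],[0,0,0.08]],[[0.0012,0.0085,0],[0,0,0.08]],[[0.0012,0.0085,0],[0,0,0.08]],[[0.0012,0.0085,0],[0,0,0.08]],[[0.0012,0.0085,0],[0,0,0.08]],[[0.0012,0.0085,0],[0,0,0.08]],[[0.0012,0.0085,0],[0,0,0.08]]]'

```text
time_s: 8.73
ee_pos: [535.2, -64.5, 149.8]
ee_rot: [179.9, -0.1, -53.1]
force: [0.2, 0.2, -2.7]
gripper_width: 44.2
```

Request:
drive_tool --motion '[[[0.0015,0.0085,0],[0,0,0.08]],[[0.0015,0.0085,0],[0,0,0.08]],[[0.0015,0.0085,0],[0,0,0.08]],[[0.0015,0.0085,0],[0,0,0.08]],[[0.0015,0.0085,0],[0,0,0.08]],[[0.0015,0.0085,0],[0,0,0.08]],[[0.0015,0.0085,0],[0,0,0.08]],[[0.0015,0.0085,0],[0,0,0.08]],[[0.0015,0.0085,0],[0,0,0.08]],[[0.0015,0.0085,0],[0,0,0.068]]]'

```text
time_s: 9.57
ee_pos: [550.2, 20.5, 149.8]
ee_rot: [179.9, -0.1, -8.0]
force: [0.0, -0.3, -1.7]
gripper_width: 44.0
```

Run:
```python
from h import *
import pickle
P,im=grab('wrist','w5'); pickle.dump(P,open('w5.pkl','wb')); s=env.state(); print(s['time_s'],s['ee_pos'],s['ee_rot'],s['force'],s['gripper_width'],s['qpos'])
```

```text
9.6167 [550.56146351  21.96811136 149.79917928] [ 1.79999118e+02 -1.30007470e-01 -7.85461254e+00] [ 0.40211696  1.16543597 -2.0198686 ] 43.9477065150766 [ 1.10191088e+00  1.89074347e+01  9.85615874e+01 -2.38221801e-02
  6.24026950e+01  8.96753651e+00]
```

View pics/w5.png

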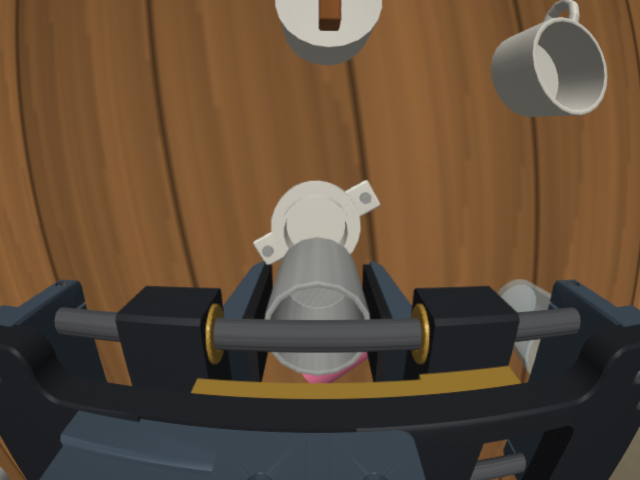

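Wrist view: the held tin is upright. The base is ahead of it with screws near (365,198) and (267,250), and the shell is at the top near (328,25).

Run:
```python
from h import *
import pickle
P=pickle.load(open('w5.pkl','rb')); im=cv2.imread('pics/w5.png')
cv2.imwrite('pics/w5c.png',cv2.resize(im[170:310,240:390],None,fx=4,fy=4,interpolation=cv2.INTER_CUBIC))
g=cv2.cvtColor(im,cv2.COLOR_BGR2GRAY)
out=[]
for (x,y) in [(365,198),(267,250)]:
    w=g[y-9:y+10,x-9:x+10].astype(int); med=200
    sub=im[y-9:y+10,x-9:x+10].astype(int); sat=sub.max(2)-sub.min(2)
    m=((w>110)&(w<175)&(sat<30)).astype(np.uint8)
    n,l,st,c=cv2.connectedComponentsWithStats(m); i=1+np.argmin([np.hypot(*(cc-9)) if s[4]>15 else 99 for cc,s in zip(c[1:],st[1:])]); print(c[i]+[x-9,y-9],st[i]); out.append(onz(P,*(c[i]+[x-9,y-9]),5,True))
print(out,(out[0]+out[1])/2,np.linalg.norm(out[0]-out[1]),np.degrees(np.arctan2(*(out[0]-out[1])[1::-1])))
```

```text
[365.13076923 197.66923077] [  3   3  13  13 130]
[266.65714286 251.3       ] [  0   4  16  15 140]
[array([595.20933455,  41.75113204,   5.        ]), array([502.63167025,   5.97249998,   5.        ])] [548.9205024   23.86181601   5.        ] 99.25086619237818 21.130098117611357
```

View pics/w5c.png

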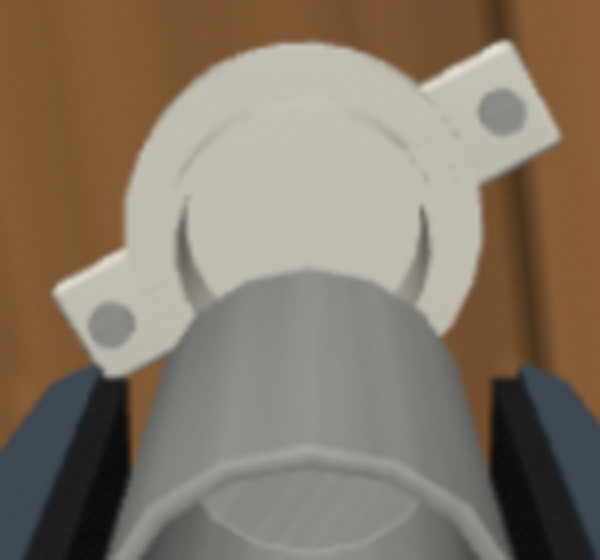

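Run:
```python
from h import *
import pickle
from scipy.spatial.transform import Rotation as R
P=pickle.load(open('w5.pkl','rb')); s=env.state(); Rt=R.from_euler('xyz',s['ee_rot'],degrees=True).as_matrix()
im=cv2.imread('pics/w5.png'); cv2.imwrite('pics/w5d.png',cv2.resize(im[230:380,250:390],None,fx=4,fy=4,interpolation=cv2.INTER_CUBIC))
print(s['ee_pos'])
for n,p,zs in [('botfar',(317,237.8),(25,30,35)),('mouthfar',(318,282),(-30,-36,-40)),('mouthnear',(318,374),(-30,-36,-40)),('ml',(268.5,325),(-30,-36,-40)),('mr',(369,325),(-30,-36,-40))]:
    o,d=ray(P,*p,True); o=Rt.T@(o-s['ee_pos']); d=Rt.T@d; print(n,[ (o+d*(z-o[2])/d[2]).round(1) for z in zs])
```

```text
[550.56146351  21.96811136 149.79917928]
botfar [array([ -0.3, -22.2,  25. ]), array([ -0.3, -20.9,  30. ]), array([ -0.3, -19.5,  35. ])]
mouthfar [array([  0.2, -18.3, -30. ]), array([  0.2, -20.7, -36. ]), array([  0.2, -22.3, -40. ])]
mouthnear [array([  0.1,  27.9, -30. ]), array([  0.1,  23.5, -36. ]), array([  0.1,  20.6, -40. ])]
ml [array([-21.2,   1.9, -30. ]), array([-20.3,  -1.4, -36. ]), array([-19.7,  -3.6, -40. ])]
mr [array([ 22.2,   2. , -30. ]), array([ 21.2,  -1.2, -36. ]), array([ 20.6,  -3.4, -40. ])]
```

View pics/w5d.png

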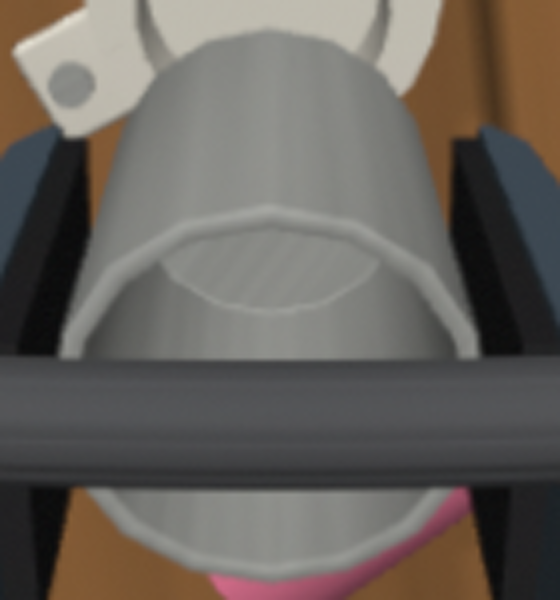

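Request:
drive_tool --motion '[[[-0.0014,0.0028,0],[0,0.0022,0]],[[0,0,-0.009],[0,0,0]],[[0,0,-0.009],[0,0,0]],[[0,0,-0.009],[0,0,0]],[[0,0,-0.009],[0,0,0]],[[0,0,-0.009],[0,0,0]],[[0,0,-0.009],[0,0,0]],[[0,0,-0.009],[0,0,0]],[[0,0,-0.009],[0,0,0]],[[0,0,-0.006],[0,0,0]]]'

```text
time_s: 10.45
ee_pos: [548.2, 22.9, 70.4]
ee_rot: [179.9, 0.1, -8.2]
force: [-0.9, 0.1, -1.4]
gripper_width: 44.4
```

Run:
```python
from h import *
import pickle
P,im=grab('wrist','w6'); pickle.dump(P,open('w6.pkl','wb')); s=env.state(); print(s['time_s'],s['ee_pos'],s['ee_rot'],s['force'],s['gripper_width'])
cv2.imwrite('pics/w6c.png',cv2.resize(im[180:380,220:410],None,fx=3,fy=3,interpolation=cv2.INTER_CUBIC))
grab('side','s6')
```

```text
10.5 [547.58632488  22.92259848  69.59040347] [179.86659241   0.20673249  -8.19375841] [ 0.23229651 -0.5133668  -1.37987633] 44.49902725648307
```

View pics/w6c.png

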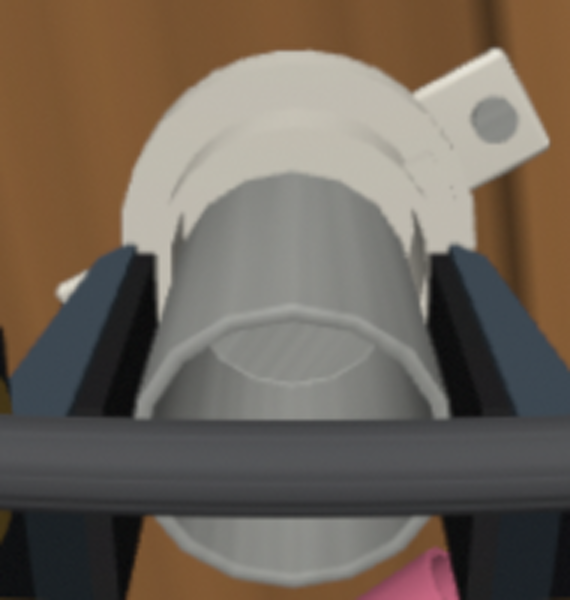

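Request:
drive_tool --motion '[[[0.0014,0.0019,0],[0,-0.0015,0]],[[0,0,0],[0,0,0]],[[0,0,0],[0,0,0]],[[0,0,0],[0,0,0]],[[0,0,0],[0,0,0]],[[0,0,0],[0,0,0]],[[0,0,0],[0,0,0]],[[0,0,0],[0,0,0]],[[0,0,0],[0,0,0]],[[0,0,0],[0,0,0]]]'

```text
time_s: 11.38
ee_pos: [550.1, 24.8, 71.8]
ee_rot: [179.9, -0.1, -8.2]
force: [0.7, -1.1, -2.3]
gripper_width: 44.5
```

Run:
```python
from h import *
import pickle
from scipy.spatial.transform import Rotation as R
P,im=grab('wrist','w7'); pickle.dump(P,open('w7.pkl','wb')); s=env.state(); print(s['time_s'],s['ee_pos'],s['ee_rot'],s['force'],s['gripper_width'])
cv2.imwrite('pics/w7c.png',cv2.resize(im[180:380,220:410],None,fx=3,fy=3,interpolation=cv2.INTER_CUBIC))
# predicted pixels of base features for centre (549.3,23.7)
c=np.array([549.3,23.7])
for r,z in [(38,16),(25.5,34),(28.5,34)]:
    pts=np.array([proj(P,[c[0]+r*np.cos(a),c[1]+r*np.sin(a),z],True) for a in np.linspace(0,2*np.pi,73)])
    for p in pts: cv2.circle(im,tuple(np.int32(p.round())),0,(0,0,255),-1)
u=np.radians(21.1); 
for k in (-1,1): cv2.circle(im,tuple(np.int32(proj(P,[c[0]+k*48.5*np.cos(u),c[1]+k*48.5*np.sin(u),5],True).round())),1,(0,255,0),-1)
cv2.imwrite('pics/w7d.png',cv2.resize(im[180:380,220:410],None,fx=3,fy=3,interpolation=cv2.INTER_NEAREST))
```

```text
11.4333 [550.08267241  24.83951285  71.78547719] [ 1.79908417e+02 -5.85494042e-02 -8.19196903e+00] [-0.629313   -0.64388037 -1.93658992] 44.31523742082536
```

View pics/w7d.png

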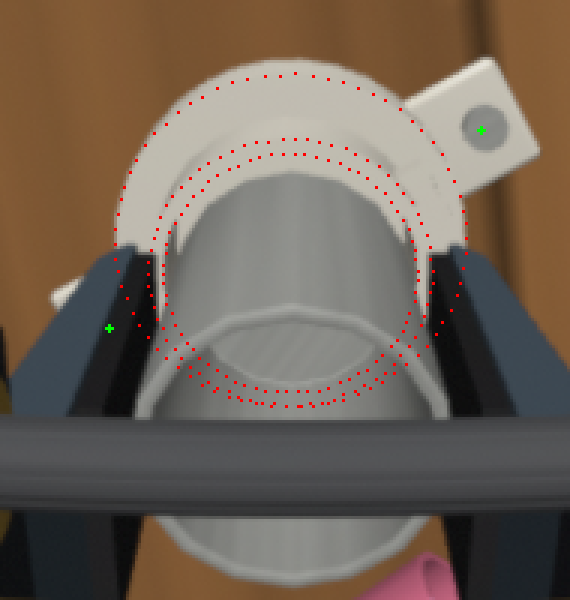

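The overlay for base centre (549.3, 23.7) agrees with the visible screw and shoulder sides. The tin is centred within about 1 mm, so I lower it.

Request:
drive_tool --motion '[[[-0.0006,0,-0.003],[0,0,0]],[[0,0,-0.003],[0,0,0]],[[0,0,-0.003],[0,0,0]],[[0,0,-0.003],[0,0,0]],[[0,0,-0.003],[0,0,0]],[[0,0,-0.003],[0,0,0]],[[0,0,-0.003],[0,0,0]],[[0,0,-0.003],[0,0,0]],[[0,0,-0.003],[0,0,0]],[[0,0,0],[0,0,0]]]'

```text
time_s: 12.27
ee_pos: [549.0, 24.8, 44.1]
ee_rot: [179.9, 0.0, -8.2]
force: [-0.6, -0.3, -1.7]
gripper_width: 44.2
```

Request:
drive_tool --motion '[[[0,0,-0.001],[0,0,0]],[[0,0,-0.001],[0,0,0]],[[0,0,-0.001],[0,0,0]],[[0,0,-0.001],[0,0,0]],[[0,0,0],[0,0,0]],[[0,0,0],[0,0,0]],[[0,0,0],[0,0,0]],[[0,0,0],[0,0,0]],[[0,0,0],[0,0,0]],[[0,0,0],[0,0,0]]]'

```text
time_s: 13.1
ee_pos: [549.5, 24.9, 40.8]
ee_rot: [179.9, -0.1, -8.2]
force: [0.1, -0.2, -2.1]
gripper_width: 44.0
```

Run:
```python
from h import *
P,im=grab('wrist','w8'); s=env.state(); print(s['time_s'],s['ee_pos'],s['ee_rot'],s['force'],s['torque'],s['gripper_width'])
cv2.imwrite('pics/w8c.png',cv2.resize(im[180:380,220:410],None,fx=3,fy=3,interpolation=cv2.INTER_CUBIC))
```

```text
13.15 [549.52864825  24.88262589  40.82648731] [ 1.79911838e+02 -6.66783041e-02 -8.19225886e+00] [ 0.06791592 -0.0824615  -1.78109457] [-0.02370654 -0.0871039   0.01609605] 44.41275082145009
```

View pics/w8c.png

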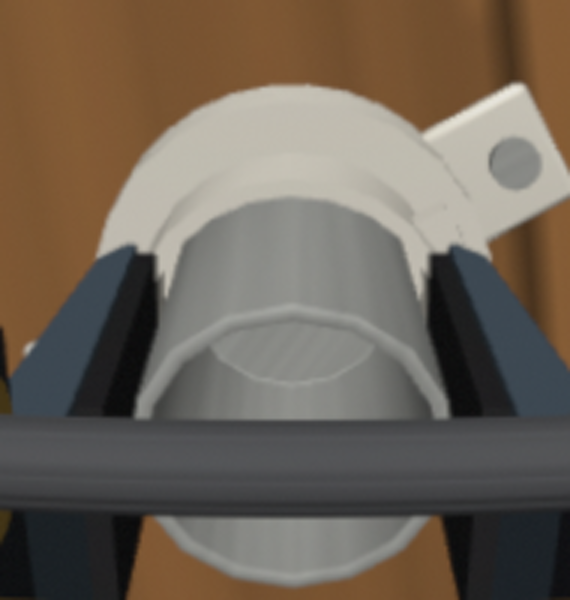

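Request:
drive_tool --motion '[[[0,0,-0.0005],[0,0,0]],[[0,0,-0.0005],[0,0,0]],[[0,0,-0.0005],[0,0,0]],[[0,0,-0.0005],[0,0,0]],[[0,0,-0.0005],[0,0,0]],[[0,0,-0.0005],[0,0,0]],[[0,0,0],[0,0,0]],[[0,0,0],[0,0,0]],[[0,0,0],[0,0,0]],[[0,0,0],[0,0,0]]]'

```text
time_s: 13.98
ee_pos: [549.5, 24.9, 37.8]
ee_rot: [179.9, -0.1, -8.2]
force: [-0.2, -0.8, -1.6]
gripper_width: 44.2
```

Request:
drive_tool --motion '[[[0,0,-0.0005],[0,0,0]],[[0,0,-0.0005],[0,0,0]],[[0,0,-0.0005],[0,0,0]],[[0,0,0],[0,0,0]],[[0,0,0],[0,0,0]],[[0,0,0],[0,0,0]],[[0,0,0],[0,0,0]],[[0,0,0],[0,0,0]],[[0,0,0],[0,0,0]],[[0,0,0],[0,0,0]]]'

```text
time_s: 14.82
ee_pos: [549.5, 24.9, 36.3]
ee_rot: [179.9, -0.1, -8.2]
force: [-0.2, -0.2, -1.8]
gripper_width: 44.5
```

Request:
drive_tool --motion '[[[0,0,-0.0004],[0,0,0]],[[0,0,-0.0004],[0,0,0]],[[0,0,-0.0004],[0,0,0]],[[0,0,-0.0004],[0,0,0]],[[0,0,-0.0004],[0,0,0]],[[0,0,0],[0,0,0]],[[0,0,0],[0,0,0]],[[0,0,0],[0,0,0]],[[0,0,0],[0,0,0]],[[0,0,0],[0,0,0]]]'

```text
time_s: 15.65
ee_pos: [549.5, 24.9, 34.3]
ee_rot: [179.9, -0.1, -8.2]
force: [0.8, -0.9, -0.2]
gripper_width: 44.2
```

Request:
drive_tool --motion '[[[0,0,-0.0003],[0,0,0]],[[0,0,-0.0003],[0,0,0]],[[0,0,0],[0,0,0]],[[0,0,0],[0,0,0]],[[0,0,0],[0,0,0]],[[0,0,0],[0,0,0]],[[0,0,0],[0,0,0]],[[0,0,0],[0,0,0]],[[0,0,0],[0,0,0]],[[0,0,0],[0,0,0]]]'

```text
time_s: 16.48
ee_pos: [549.5, 24.9, 34.3]
ee_rot: [179.9, -0.1, -8.2]
force: [-1.1, -0.3, 5.7]
gripper_width: 43.9
```

The upward force rose to 5.7 N and z stopped, so the tin is on the floor. Releasing and rising.

Request:
drive_tool --motion '[[[0,0,0],[0,0,0]],[[0,0,0],[0,0,0]],[[0,0,0],[0,0,0]],[[0,0,0],[0,0,0]],[[0,0,0.004],[0,0,0]],[[0,0,0.008],[0,0,0]],[[0,0,0.012],[0,0,0]],[[0,0,0.016],[0,0,0]],[[0,0,0.02],[0,0,0]],[[0,0,0.02],[0,0,0]]]' --claw 0.8

```text
time_s: 17.32
ee_pos: [548.9, 24.9, 114.7]
ee_rot: [179.9, 0.0, -8.2]
force: [-0.4, 0.5, -0.3]
gripper_width: 72.7
```

Request:
drive_tool --motion '[[[0,0,0.02],[0,0,0]],[[0,0,0.02],[0,0,0]],[[0.001,0.007,0.02],[0,0,0]],[[0.003,0.014,0.012],[0,0,0]],[[0.004,0.016,0],[0,0,0]],[[0.004,0.016,0],[0,0,0]],[[0.004,0.014,0],[0,0,0]],[[0.003,0.01,0],[0,0,0]],[[0,0,0],[0,0,0]],[[0,0,0],[0,0,0]]]'

```text
time_s: 18.15
ee_pos: [568.2, 102.0, 185.4]
ee_rot: [179.9, -0.0, -8.1]
force: [-0.4, -0.8, 1.1]
gripper_width: 72.8
```

Run:
```python
from h import *
import pickle
P,im=grab('wrist','w9'); pickle.dump(P,open('w9.pkl','wb')); s=env.state(); print(s['time_s'],s['ee_pos'],s['ee_rot'],s['force'],s['gripper_width'])
grab('side','s9'); _,t=grab('top','t9')
cv2.imwrite('pics/t9c.png',cv2.resize(t[230:330,180:340],None,fx=4,fy=4,interpolation=cv2.INTER_CUBIC))
```

```text
18.2 [568.13906253 101.55374356 185.37637872] [ 1.79860701e+02 -5.59889084e-03 -8.16666900e+00] [ 0.35919859  0.13847552 -0.48782383] 72.90132701199667
```

View pics/w9.png

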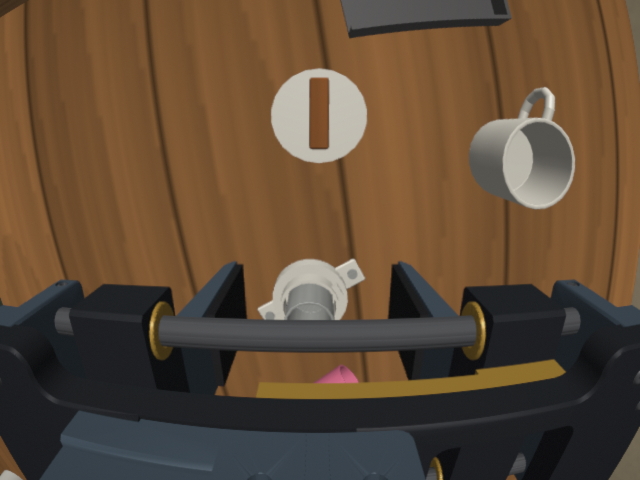

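View pics/s9.png

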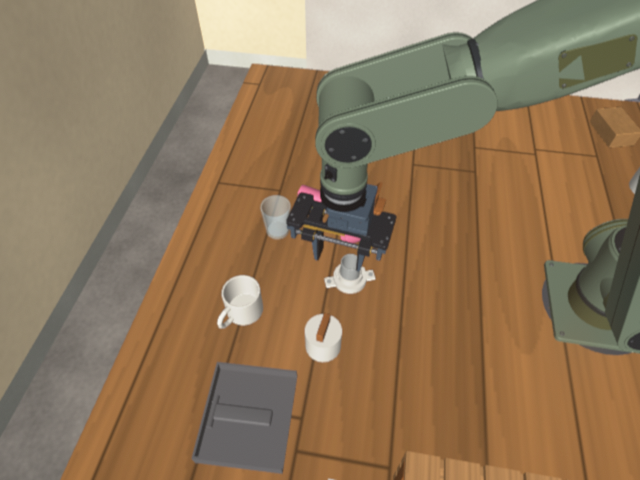

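The tin stands upright in the base at (310,295). The shell is at (319,116) with its bar running from (319,78) to (319,149). Next I measure the bar and shell.

Run:
```python
from h import *
import pickle
P=pickle.load(open('w9.pkl','rb')); im=cv2.imread('pics/w9.png'); T=env.camera_params('top')
hsv=cv2.cvtColor(im,cv2.COLOR_BGR2HSV); roi=np.zeros(im.shape[:2],np.uint8); roi[60:172,262:375]=1
m=((hsv[...,1]<60)&(roi>0)).astype(np.uint8)
c=max(cv2.findContours(m,0,1)[0],key=cv2.contourArea); print('shell',cv2.minEnclosingCircle(c),cv2.fitEllipse(c))
e=cv2.fitEllipse(c)[0]; print('shell ctr z66',onz(P,*e,66,True))
f=np.zeros_like(m); cv2.drawContours(f,[c],-1,1,-1); b=((f>0)&(hsv[...,1]>90)).astype(np.uint8)
c=max(cv2.findContours(b,0,1)[0],key=cv2.contourArea); r=cv2.minAreaRect(c); print(r)
bx=[onz(P,*q,92,True).round(1) for q in cv2.boxPoints(r)]; print(bx, onz(P,*r[0],92,True)); print(P['pose'][:3,3])
cv2.imwrite('pics/w9c.png',cv2.resize(im[60:170,262:375],None,fx=5,fy=5,interpolation=cv2.INTER_CUBIC))
```

```text
shell ((318.5, 115.0), 48.013118743896484) ((318.5450744628906, 115.3216323852539), (93.1973648071289, 95.04026794433594), 90.05774688720703)
shell ctr z66 [582.80128546 196.64026635  66.        ]
((319.0, 113.0), (70.0, 18.0), 90.0)
[array([580.4, 222.5,  92. ]), array([592.9, 220.7,  92. ]), array([585.8, 171. ,  92. ]), array([573.2, 172.8,  92. ])] [583.01893092 196.56623793  92.        ]
[579.06968446 177.94144224 356.61334657]
```

View pics/w9c.png

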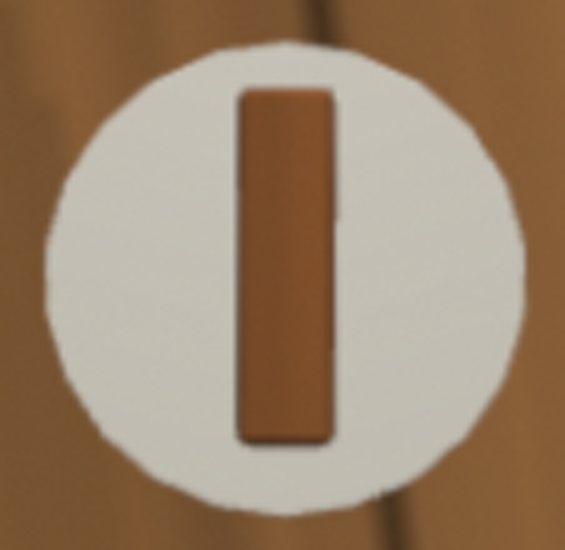

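View pics/t9c.png

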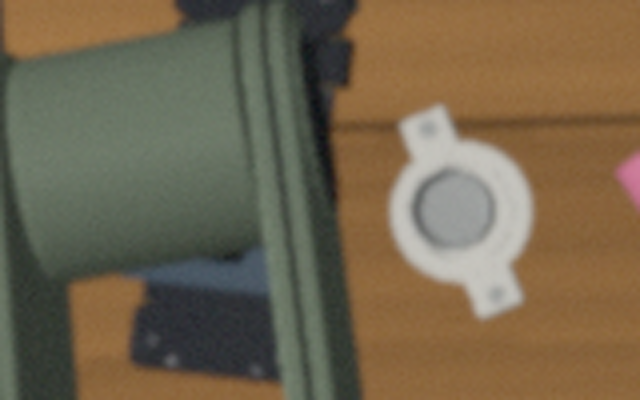

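Request:
drive_tool --motion '[[[0.0015,0.0093,-0.004],[0,0,0]],[[0.0015,0.0093,-0.004],[0,0,0]],[[0.0015,0.0093,-0.008],[0,0,0]],[[0.0015,0.0093,-0.009],[0,0,0]],[[0.0015,0.0093,-0.009],[0,0,0]],[[0.0015,0.0093,-0.009],[0,0,0]],[[0.0015,0.0093,-0.009],[0,0,0]],[[0.0015,0.0093,-0.009],[0,0,0]],[[0.0015,0.0093,-0.009],[0,0,0]],[[0.0015,0.0093,-0.009],[0,0,0]]]'

```text
time_s: 19.13
ee_pos: [583.5, 195.9, 105.6]
ee_rot: [179.9, -0.0, -8.2]
force: [0.1, 0.3, 0.3]
gripper_width: 73.0
```

Run:
```python
from h import *
import pickle
from scipy.spatial.transform import Rotation as R
P,im=grab('wrist','w10'); pickle.dump(P,open('w10.pkl','wb')); s=env.state(); print(s['time_s'],s['ee_pos'],s['ee_rot'],s['force'],s['gripper_width'])
```

```text
19.1833 [582.84515675 197.15936957 103.73391344] [ 1.79902624e+02  1.01523552e-01 -8.13919325e+00] [ 0.35135566  1.21071026 -0.8117709 ] 72.83579967464098
```

View pics/w10.png

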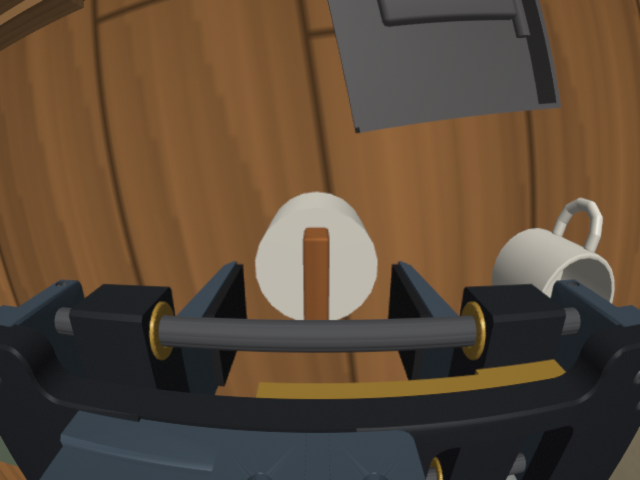

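Run:
```python
from h import *
import pickle
from scipy.spatial.transform import Rotation as R
P=pickle.load(open('w10.pkl','rb')); im=cv2.imread('pics/w10.png')
cv2.imwrite('pics/w10c.png',cv2.resize(im[185:330,245:390],None,fx=4,fy=4,interpolation=cv2.INTER_CUBIC))
c=np.array([583,194.5])
print(onz(P,316,240,92,True),onz(P,316,321,66,True),onz(P,256.5,265,66,True),onz(P,377,265,66,True),onz(P,304,300,92,True),onz(P,328.5,300,92,True),onz(P,316,193,0,True))
```

```text
[586.48509156 221.25821786  92.        ] [577.65815665 161.18899539  66.        ] [547.41737366 203.78361444  66.        ] [619.70356474 193.30904862  66.        ] [575.11069548 188.60740999  92.        ] [588.33406101 186.69396776  92.        ] [587.86287283 232.37704323   0.        ]
```

View pics/w10c.png

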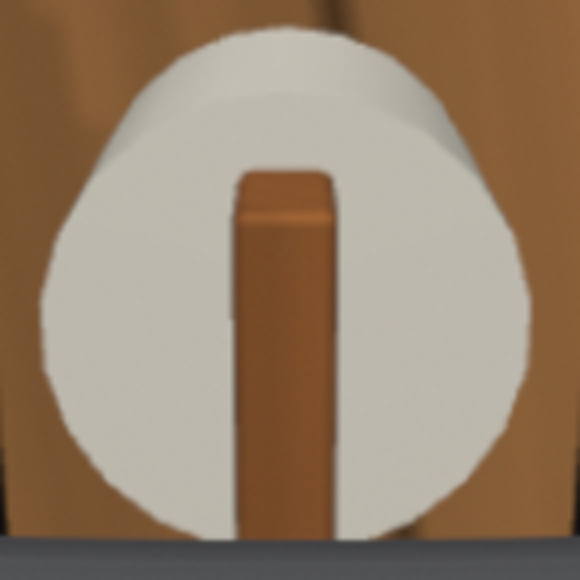

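Request:
drive_tool --motion '[[[0,-0.001,-0.005],[0,0,0]],[[0,0,-0.005],[0,0,0]],[[0,0,-0.005],[0,0,0]],[[0,0,-0.005],[0,0,0]],[[0,0,-0.005],[0,0,0]],[[0,0,-0.005],[0,0,0]],[[0,0,0],[0,0,0]],[[0,0,0],[0,0,0]],[[0,0,0],[0,0,0]],[[0,0,0],[0,0,0]]]'

```text
time_s: 20.02
ee_pos: [583.8, 193.9, 77.0]
ee_rot: [179.9, -0.1, -8.2]
force: [0.5, -0.9, -0.0]
gripper_width: 72.9
```

Request:
drive_tool --motion '[[[-0.0008,0.002,-0.002],[0,0,0]],[[0,0,-0.002],[0,0,0]],[[0,0,-0.002],[0,0,0]],[[0,0,-0.002],[0,0,0]],[[0,0,0],[0,0,0]],[[0,0,0],[0,0,0]],[[0,0,0],[0,0,0]],[[0,0,0],[0,0,0]],[[0,0,0],[0,0,0]],[[0,0,0],[0,0,0]]]'

```text
time_s: 20.85
ee_pos: [582.7, 195.9, 68.8]
ee_rot: [179.9, -0.1, -8.2]
force: [1.0, 0.1, -0.0]
gripper_width: 72.7
```

Request:
drive_tool --motion '[[[0,0,0],[0,0,0]],[[0,0,0],[0,0,0]],[[0,0,0],[0,0,0]],[[0,0,0],[0,0,0]],[[0,0,0],[0,0,0]],[[0,0,0],[0,0,0]],[[0,0,0],[0,0,0]],[[0,0,0],[0,0,0]],[[0,0,0],[0,0,0]],[[0,0,0],[0,0,0]]]' --claw 0.05 --force 35

```text
time_s: 21.68
ee_pos: [582.8, 195.9, 68.6]
ee_rot: [179.9, -0.1, -8.2]
force: [0.2, 1.0, -1.8]
gripper_width: 13.7
```

Request:
drive_tool --motion '[[[0,0,0.004],[0,0,0]],[[0,0,0.008],[0,0,0]],[[0,0,0.011],[0,0,0]],[[0,0,0.011],[0,0,0]],[[0,0,0.011],[0,0,0]],[[0,0,0.011],[0,0,0]],[[0,0,0.011],[0,0,0]],[[0,0,0.011],[0,0,0]],[[0,0,0.011],[0,0,0]],[[0,0,0.006],[0,0,0]]]'

```text
time_s: 22.52
ee_pos: [583.4, 196.1, 165.8]
ee_rot: [180.0, -0.2, -8.2]
force: [1.6, -0.0, -2.0]
gripper_width: 14.0
```

Request:
drive_tool --motion '[[[-0.0017,-0.006,0],[0,0,0.0057]],[[-0.0034,-0.018,0],[0,0,0.0057]],[[-0.0034,-0.018,0],[0,0,0.0057]],[[-0.0034,-0.018,0],[0,0,0.0057]],[[-0.0034,-0.018,0],[0,0,0.0057]],[[-0.0034,-0.018,0],[0,0,0.0057]],[[-0.0034,-0.018,0],[0,0,0.0057]],[[-0.0034,-0.018,0],[0,0,0.0057]],[[-0.0034,-0.012,0],[0,0,0.0057]],[[-0.0017,-0.006,0],[0,0,0.0057]]]'

```text
time_s: 23.35
ee_pos: [550.9, 44.0, 163.1]
ee_rot: [179.9, 0.1, -5.0]
force: [-0.0, -0.7, -1.8]
gripper_width: 13.8
```

Run:
```python
from h import *
import pickle
P,im=grab('wrist','w11'); pickle.dump(P,open('w11.pkl','wb')); s=env.state(); print(s['time_s'],s['ee_pos'],s['ee_rot'],s['force'],s['gripper_width'])
```

```text
23.4 [550.87952095  43.72051392 163.17647903] [ 1.79836432e+02  4.76747931e-02 -4.98097402e+00] [ 0.2998583  -0.80866685 -2.01660469] 13.890467746677352
```

View pics/w11.png

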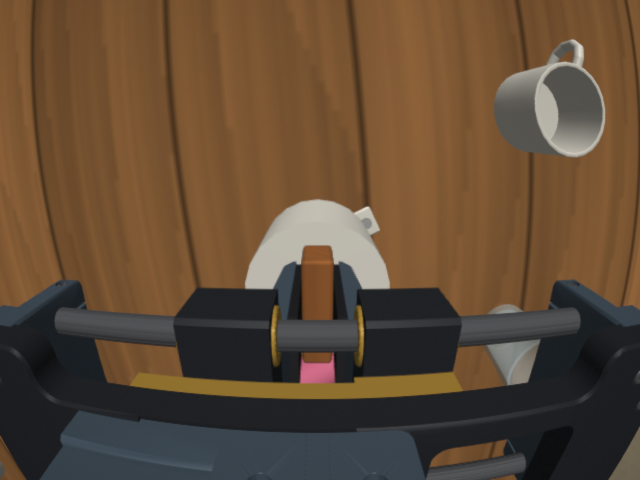

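Run:
```python
from h import *
import pickle
from scipy.spatial.transform import Rotation as R
P=pickle.load(open('w11.pkl','rb')); s=env.state(); Rt=R.from_euler('xyz',s['ee_rot'],degrees=True).as_matrix()
im=cv2.imread('pics/w11.png'); cv2.imwrite('pics/w11c.png',cv2.resize(im[190:370,235:400],None,fx=3.3,fy=3.3,interpolation=cv2.INTER_CUBIC))
for n,p,z in [('far',(317,261),-23.4),('near',(317,361),-23.4),('rimfar',(317,201),68.6),('L',(247,280),2.6),('R',(388,280),2.6)]:
    o,d=ray(P,*p,True); o=Rt.T@(o-s['ee_pos']); d=Rt.T@d; print(n,(o+d*(z-o[2])/d[2]).round(1))
```

```text
far [ -0.1 -26.8 -23.4]
near [ -0.1  23.2 -23.4]
rimfar [ -0.2 -37.2  68.6]
L [-35.7  -7.8   2.6]
R [36.  -7.7  2.6]
```

View pics/w11c.png

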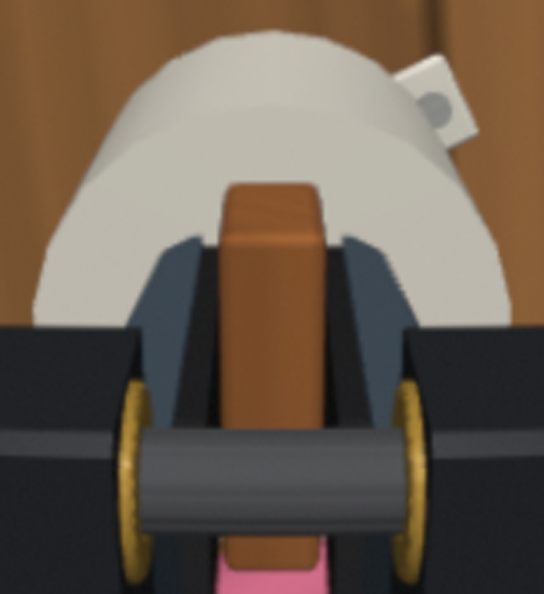

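Request:
drive_tool --motion '[[[-0.0015,-0.004,0],[0,0,0]],[[0,-0.006,0],[0,0,0]],[[0,-0.006,-0.002],[0,0,0]],[[0,-0.0045,-0.005],[0,0,0]],[[0,0,-0.006],[0,0,0]],[[0,0,-0.006],[0,0,0]],[[0,0,-0.006],[0,0,0]],[[0,0,-0.005],[0,0,0]],[[0,0,0],[0,0,0]],[[0,0,0],[0,0,0]]]'

```text
time_s: 24.23
ee_pos: [550.4, 25.6, 133.2]
ee_rot: [179.9, -0.0, -4.9]
force: [-0.8, 0.2, -2.6]
gripper_width: 13.8
```

Request:
drive_tool --motion '[[[0,0,0],[0,0,0]],[[0,0,0],[0,0,0]],[[0,0,0],[0,0,0]],[[0,0,0],[0,0,0]],[[0,0,0],[0,0,0]],[[0,0,0],[0,0,0]],[[0,0,0],[0,0,0]],[[0,0,0],[0,0,0]],[[0,0,0],[0,0,0]],[[0,0,0],[0,0,0]]]'

```text
time_s: 25.07
ee_pos: [550.6, 25.3, 133.7]
ee_rot: [179.9, -0.1, -4.9]
force: [-0.3, 0.8, -3.1]
gripper_width: 14.0
```

Run:
```python
from h import *
import pickle
P,im=grab('wrist','w12'); pickle.dump(P,open('w12.pkl','wb')); s=env.state(); print(s['time_s'],s['ee_pos'],s['ee_rot'],s['force'],s['gripper_width'])
_,si=grab('side','s12')
a=cv2.resize(im[180:370,215:415],None,fx=3,fy=3,interpolation=cv2.INTER_CUBIC)
cv2.imwrite('pics/w12c.png',a); cv2.imwrite('pics/s12c.png',cv2.resize(si[190:320,280:420],None,fx=4,fy=4,interpolation=cv2.INTER_CUBIC))
```

```text
25.1167 [550.61232665  25.33921627 133.68821037] [ 1.79909662e+02 -6.09766971e-02 -4.92948883e+00] [-0.26926577  0.01181905 -2.65031389] 14.07318545893558
```

View pics/w12c.png

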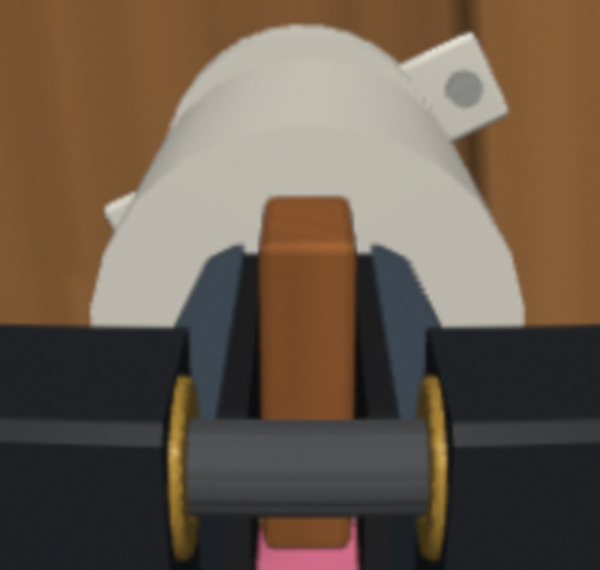

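View pics/s12c.png

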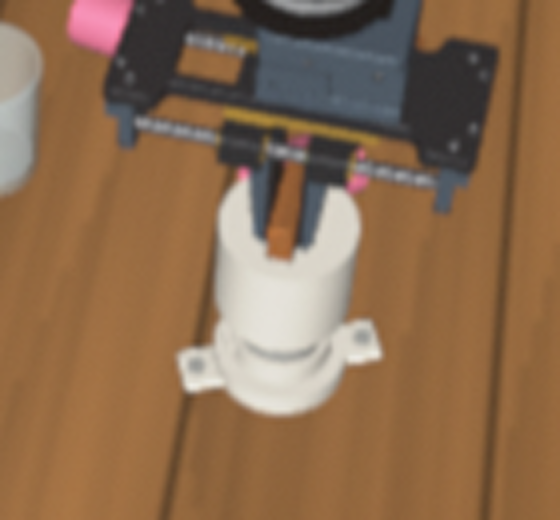

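Run:
```python
from h import *
import pickle
P=pickle.load(open('w12.pkl','rb')); T=env.camera_params('top')
u=np.radians(21.1); d=np.array([np.cos(u),np.sin(u)])
print('screw meas',onz(P,369.3,209.3,5,True),'pred for c',np.array([549.3,23.7])+48.9*d)
# base far silhouette z=0: crop(305,22)
print('basefar z0',onz(P,215+305/3,180+22/3,0,True))
print('rimfar z65',onz(P,215+307/3,180+58/3,65,True))
# shoulder top-view circle from t9 (arm elsewhere)
t=cv2.imread('pics/t9.png')
hsv=cv2.cvtColor(t,cv2.COLOR_BGR2HSV); m=np.zeros(t.shape[:2],np.uint8); m[250:315,270:330]=((hsv[250:315,270:330,1]<80)&(hsv[250:315,270:330,2]>150))
c=max(cv2.findContours(m,0,1)[0],key=cv2.contourArea); f=np.zeros_like(m); cv2.drawContours(f,[c],-1,1,-1)
M=cv2.moments(f,True); print('top base',onz(T,M['m10']/M['m00'],M['m01']/M['m00'],14))
```

```text
screw meas [595.25411989  41.62697394   5.        ] pred for c [594.92142785  41.30384392]
basefar z0 [553.46648415  62.71028986   0.        ]
rimfar z65 [553.97335463  63.09002485  65.        ]
top base [549.26627653  23.13306772  14.        ]
```

Request:
drive_tool --motion '[[[-0.0012,-0.0013,-0.002],[0,0,0]],[[0,0,-0.004],[0,0,0]],[[0,0,-0.004],[0,0,0]],[[0,0,-0.004],[0,0,0]],[[0,0,-0.004],[0,0,0]],[[0,0,-0.004],[0,0,0]],[[0,0,-0.004],[0,0,0]],[[0,0,-0.002],[0,0,0]],[[0,0,0],[0,0,0]],[[0,0,0],[0,0,0]]]'

```text
time_s: 26.0
ee_pos: [549.4, 24.1, 105.6]
ee_rot: [179.9, -0.1, -4.9]
force: [-0.0, 0.4, -1.6]
gripper_width: 13.6
```

Request:
drive_tool --motion '[[[0,0,-0.0005],[0,0,0]],[[0,0,-0.0005],[0,0,0]],[[0,0,-0.0005],[0,0,0]],[[0,0,-0.0005],[0,0,0]],[[0,0,-0.0005],[0,0,0]],[[0,0,-0.0005],[0,0,0]],[[0,0,0],[0,0,0]],[[0,0,0],[0,0,0]],[[0,0,0],[0,0,0]],[[0,0,0],[0,0,0]]]'

```text
time_s: 26.83
ee_pos: [549.4, 24.1, 102.7]
ee_rot: [179.9, -0.1, -4.9]
force: [0.4, -0.4, -1.0]
gripper_width: 13.7
```

Request:
drive_tool --motion '[[[0,0,-0.0005],[0,0,0]],[[0,0,-0.0005],[0,0,0]],[[0,0,-0.0005],[0,0,0]],[[0,0,0],[0,0,0]],[[0,0,0],[0,0,0]],[[0,0,0],[0,0,0]],[[0,0,0],[0,0,0]],[[0,0,0],[0,0,0]],[[0,0,0],[0,0,0]],[[0,0,0],[0,0,0]]]'

```text
time_s: 27.67
ee_pos: [549.4, 24.1, 101.2]
ee_rot: [179.9, -0.1, -4.9]
force: [-0.2, -0.2, -1.5]
gripper_width: 13.8
```

Request:
drive_tool --motion '[[[0,0,-0.0005],[0,0,0]],[[0,0,-0.0005],[0,0,0]],[[0,0,-0.0005],[0,0,0]],[[0,0,-0.0005],[0,0,0]],[[0,0,-0.0005],[0,0,0]],[[0,0,0],[0,0,0]],[[0,0,0],[0,0,0]],[[0,0,0],[0,0,0]],[[0,0,0],[0,0,0]],[[0,0,0],[0,0,0]]]'

```text
time_s: 28.5
ee_pos: [549.4, 24.1, 98.7]
ee_rot: [179.9, -0.1, -4.9]
force: [-0.1, -0.5, -2.2]
gripper_width: 13.7
```

Request:
drive_tool --motion '[[[0,0,-0.0004],[0,0,0]],[[0,0,-0.0004],[0,0,0]],[[0,0,-0.0004],[0,0,0]],[[0,0,0],[0,0,0]],[[0,0,0],[0,0,0]],[[0,0,0],[0,0,0]],[[0,0,0],[0,0,0]],[[0,0,0],[0,0,0]],[[0,0,0],[0,0,0]],[[0,0,0],[0,0,0]]]'

```text
time_s: 29.33
ee_pos: [549.5, 24.1, 98.4]
ee_rot: [179.9, -0.1, -4.9]
force: [-1.9, -0.5, 5.1]
gripper_width: 14.0
```

Contact came at TCP z 98.4, which puts the rim at about 30 mm, so the flange rests on the lugs. Turning clockwise about 14°.

Request:
drive_tool --motion '[[[0,0,0],[0,0,-0.0305]],[[0,0,0],[0,0,-0.0305]],[[0,0,0],[0,0,-0.0305]],[[0,0,0],[0,0,-0.0305]],[[0,0,0],[0,0,-0.0305]],[[0,0,0],[0,0,-0.0305]],[[0,0,0],[0,0,-0.0305]],[[0,0,0],[0,0,-0.0305]],[[0,0,0],[0,0,0]],[[0,0,0],[0,0,0]]]'

```text
time_s: 30.17
ee_pos: [549.3, 24.1, 97.2]
ee_rot: [179.9, -0.0, -18.9]
force: [0.5, 0.9, -2.2]
gripper_width: 13.9
```

Request:
drive_tool --motion '[[[0,0,-0.0012],[0,0,0]],[[0,0,-0.0012],[0,0,0]],[[0,0,-0.0012],[0,0,0]],[[0,0,-0.0012],[0,0,0]],[[0,0,-0.0012],[0,0,0]],[[0,0,-0.0012],[0,0,0]],[[0,0,-0.0012],[0,0,0]],[[0,0,-0.0012],[0,0,0]],[[0,0,0],[0,0,0]],[[0,0,0],[0,0,0]]]'

```text
time_s: 31.0
ee_pos: [549.3, 24.1, 87.8]
ee_rot: [179.9, -0.0, -18.9]
force: [0.3, -0.3, -1.7]
gripper_width: 13.6
```

Request:
drive_tool --motion '[[[0,0,-0.0007],[0,0,0]],[[0,0,-0.0007],[0,0,0]],[[0,0,-0.0007],[0,0,0]],[[0,0,-0.0006],[0,0,0]],[[0,0,-0.0006],[0,0,0]],[[0,0,-0.0004],[0,0,0]],[[0,0,0],[0,0,0]],[[0,0,0],[0,0,0]],[[0,0,0],[0,0,0]],[[0,0,0],[0,0,0]]]'

```text
time_s: 31.83
ee_pos: [549.5, 24.1, 84.6]
ee_rot: [179.9, -0.1, -18.9]
force: [-0.7, -1.1, 4.1]
gripper_width: 14.1
```

The shell dropped, with the rim at about 16 mm on the shoulder. Turning clockwise 50° to lock.

Request:
drive_tool --motion '[[[0,0,0.0003],[0,0,-0.0436]],[[0,0,0],[0,0,-0.0436]],[[0,0,0],[0,0,-0.0436]],[[0,0,0],[0,0,-0.0436]],[[0,0,0],[0,0,-0.0436]],[[0,0,0],[0,0,-0.0436]],[[0,0,0],[0,0,-0.0436]],[[0,0,0],[0,0,-0.0436]],[[0,0,0],[0,0,-0.0436]],[[0,0,0],[0,0,-0.0436]]]'

```text
time_s: 32.67
ee_pos: [549.4, 24.1, 84.6]
ee_rot: [179.9, -0.1, -44.0]
force: [-0.9, -0.3, 2.0]
gripper_width: 14.3
```

Request:
drive_tool --motion '[[[0,0,0],[0,0,-0.0436]],[[0,0,0],[0,0,-0.0436]],[[0,0,0],[0,0,-0.0436]],[[0,0,0],[0,0,-0.0436]],[[0,0,0],[0,0,-0.0436]],[[0,0,0],[0,0,-0.0436]],[[0,0,0],[0,0,-0.0436]],[[0,0,0],[0,0,-0.0436]],[[0,0,0],[0,0,-0.0436]],[[0,0,0],[0,0,-0.0436]]]'

```text
time_s: 33.5
ee_pos: [549.4, 24.1, 84.6]
ee_rot: [179.9, -0.1, -69.0]
force: [-1.5, 0.1, 1.5]
gripper_width: 13.7
```

Run:
```python
from h import *
P,im=grab('wrist','w13'); s=env.state(); print(s['time_s'],s['ee_pos'],s['ee_rot'],s['force'],s['torque'],s['gripper_width'])
```

```text
33.55 [549.44727092  24.15021054  84.58008127] [ 1.79926682e+02 -5.57393150e-02 -6.90643972e+01] [-0.78760378  0.1513643   2.24813104] [ 0.16657542  0.18289091 -0.00741987] 13.60000718221362
```

View pics/w13.png

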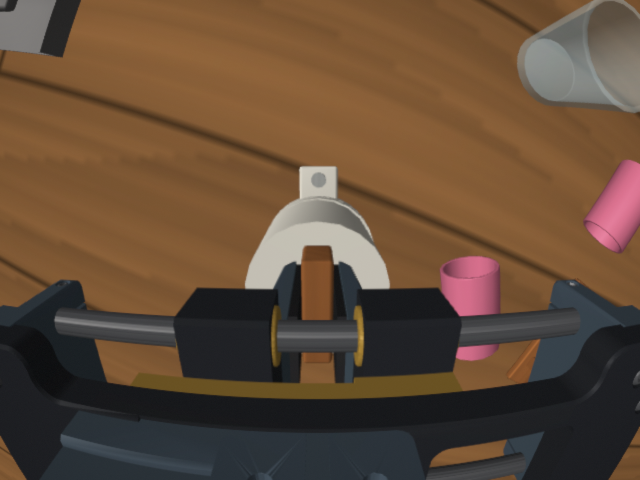

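The bar (317) is in line with the ear screw (318). Releasing and rising.

Request:
drive_tool --motion '[[[0,0,0],[0,0,0]],[[0,0,0],[0,0,0]],[[0,0,0],[0,0,0]],[[0,0,0],[0,0,0]],[[0,0,0],[0,0,0]],[[0,0,0.006],[0,0,0]],[[0,0,0.012],[0,0,0]],[[0,0,0.02],[0,0,0]],[[0,0,0.02],[0,0,0]],[[0,0,0.02],[0,0,0]]]' --claw 0.6

```text
time_s: 34.38
ee_pos: [549.3, 24.1, 163.7]
ee_rot: [179.9, -0.1, -68.9]
force: [0.0, -0.1, 0.5]
gripper_width: 55.1
```

Request:
drive_tool --motion '[[[-0.01,-0.004,0.02],[0,0,0]],[[-0.012,-0.005,0.02],[0,0,0]],[[-0.012,-0.005,0.01],[0,0,0]],[[-0.012,-0.005,0.005],[0,0,0]],[[-0.012,-0.005,0.005],[0,0,0]],[[-0.012,-0.005,0],[0,0,0]],[[-0.01,-0.004,0],[0,0,0]],[[0,0,0],[0,0,0]],[[0,0,0],[0,0,0]],[[0,0,0],[0,0,0]]]'

```text
time_s: 35.22
ee_pos: [469.6, -8.9, 222.1]
ee_rot: [179.9, -0.0, -68.9]
force: [0.3, 0.3, 0.2]
gripper_width: 55.0
```

Run:
```python
from h import *
P,im=grab('wrist','w14'); s=env.state(); print(s['time_s'],s['ee_pos'],s['ee_rot'],s['force'],s['gripper_width'])
hsv=cv2.cvtColor(im,cv2.COLOR_BGR2HSV)
grab('side','s14'); grab('top','t14')
import pickle; pickle.dump(P,open('w14.pkl','wb'))
```

```text
35.2667 [469.802346    -8.83533446 222.11271568] [ 1.79901359e+02 -4.56837281e-02 -6.88645674e+01] [ 0.22267156 -0.21108861  0.42413992] 54.559723161803994
```

View pics/w14.png

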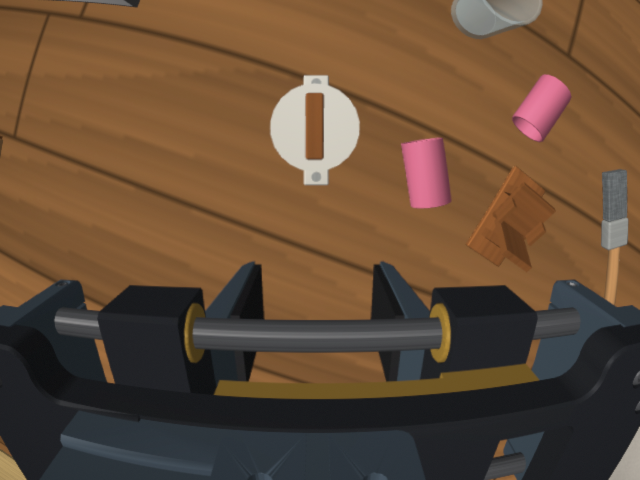

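View pics/s14.png

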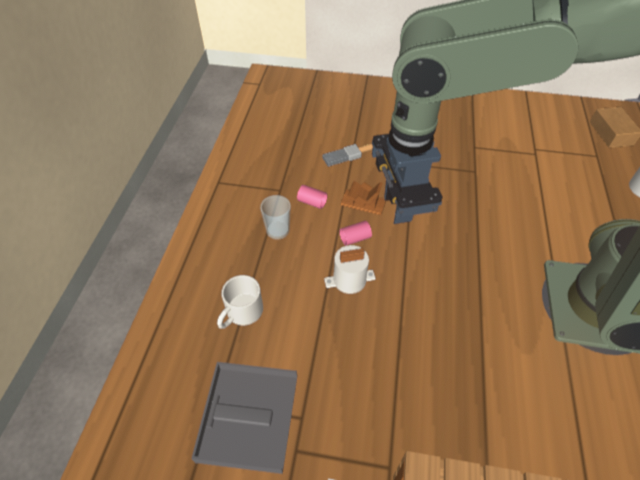

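Run:
```python
from h import *
import pickle
P=pickle.load(open('w14.pkl','rb')); im=cv2.imread('pics/w14.png'); hsv=cv2.cvtColor(im,cv2.COLOR_BGR2HSV)
m=np.zeros(im.shape[:2],np.uint8); m[88:165,296:334]=(hsv[88:165,296:334,1]>90)
c=max(cv2.findContours(m,0,1)[0],key=cv2.contourArea); print(cv2.minAreaRect(c))
M=lambda sl:(lambda ys,xs:(xs.mean(),ys.mean()))(*np.nonzero(sl))
a=np.zeros_like(m);a[93:105]=m[93:105]; b=np.zeros_like(m); b[145:157]=m[145:157]
pa=onz(P,*M(a),89 if 0 else 108,True); pb=onz(P,*M(b),108,True); d=pa-pb
print('bar ang',np.degrees(np.arctan2(d[1],d[0])),(pa+pb)/2)
g=im.astype(int)
S=[]
for (x,y) in [(316,82),(316,177)]:
    w=cv2.cvtColor(im,cv2.COLOR_BGR2GRAY)[y-7:y+8,x-7:x+8]; k=((w>100)&(w<175)&(hsv[y-7:y+8,x-7:x+8,1]<60)); ys,xs=np.nonzero(k); q=(xs.mean()+x-7,ys.mean()+y-7); print(q,k.sum()); S.append(onz(P,*q,5,True))
d=S[0]-S[1]; print('ears',np.degrees(np.arctan2(d[1],d[0])),(S[0]+S[1])/2)
cv2.imwrite('pics/w14c.png',cv2.resize(im[65:195,255:375],None,fx=4.5,fy=4.5,interpolation=cv2.INTER_CUBIC))
```

```text
((314.0, 125.5), (65.0, 16.0), 90.0)
bar ang 21.030545852036614 [550.03234148  25.92264678 108.        ]
(np.float64(316.1063829787234), np.float64(79.0)) 47
(np.float64(315.9555555555556), np.float64(177.72222222222223)) 90
ears 20.963069684426742 [550.75604881  24.87903208   5.        ]
```

View pics/w14c.png

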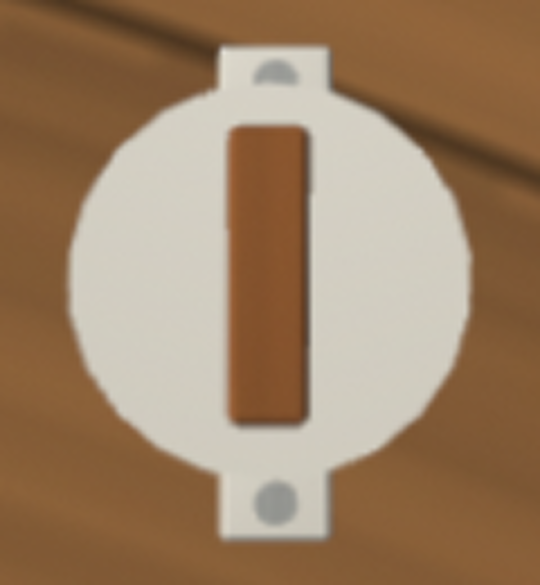

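Bar and ears are parallel within about 0.1°, the shell is seated, and the bystanders have not moved. Handing in.

Run:
```python
from workcell import env
print(env.job_done())
```

```text
the job is handed in; nothing more can be done
None
```

The canister is assembled and handed in at about 35 s of the 64 s allowed. I lifted the tin along its axis and stood it mouth up in the base. The shell went on with its bar about 64° counter-clockwise of the ears. I then turned it clockwise to 50°, let it down to the shoulder, and turned it 50° further to locked.

**Checks**
- **Tin:** it touched the base floor at about 6 N. Both the wrist and side pictures showed it upright in the base.
- **Shell:** the flange met the lugs with the rim at about 30 mm, and after the drop the rim seated at about 16 mm.
- **Lock:** in the last wrist picture the bar lies at 21.0° and the ears at 21.0°.
- **Bystanders:** the mug, tumbler, brush, dustpan and both pink tins look unmoved in the side view. I compared those pictures by eye, not by measurement.

**Disagreements**
- **Camera positions:** early top and wrist measurements differed by 3–5 mm in y. I settled this with close wrist views and by feeling for contact.
- **Tin contact height:** the tin touched down with the tool about 4 mm lower than I expected, probably because I had gripped it a little higher up than planned.

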